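Post the test coupons into the retained-sample box

ROBOT

A 7-joint arm with a two-finger parallel gripper is mounted at the origin on the work surface. World frame = base frame: x ahead of the robot, y to its left, z up, the work surface at z = 0. Lengths are in m, angles in rad, forces in N, time in s.
With the tool pointing down it reaches from about 0.4 to 0.75 m from the base axis. Payload 19.5 kg.
Tool frame: the origin (TCP) lies on the centre line of the jaws, within the pads' length; the fingertips stand 8 mm ahead of it and the grasp point (between the pads) lies 11 mm behind it; y points along the fingers, z is the direction in which the jaws open and shut, and the axes are right-handed (so a half turn about y gives the same grasp; the last joint's range is limited). The gripper opens to 85 mm and grips with 20 to 120 N. Pads are 22 mm wide; open, the fingers measure 114 mm over their backs; the gripper's body (76 mm by 85 mm) begins 54 mm behind the grasp point. The pads swing forward as they close: fully open they stand 13 mm farther back than shut.
Start: joints at [-1.224, 0.707, -0.028, 1.485, 0.022, 0.951, -0.075], TCP at [0.218, 0.532, 0.239] pointing down, gripper open.
Joint ranges: [-2.71, 2.71], [-0.32, 2.16], [-1.57, 1.52], [0, 2.45], [-1.46, 4.6], [0, 2.02], [-2.83, 2.83]. Speed limits (rad/s): [1.89, 1.89, 2.57, 2.57, 3.01, 3.01, 3.01].

INTERFACE

Orientations are given as a rotation vector (axis times angle).
In Python, from cell import env gives the robot as it stands.
- The arm moves only by the tool carry_out, never from a script. Its argument "deltas" is text: rows parted by semicolons, each of 5 numbers parted by spaces: the closure in counts, from 0 (fully open) to 255 (shut), then the shift along the tool's x, y, z in cm, then the turn about the tool's y in rad. A call has 1 to 5 rows; each row is the pose to reach, as a shift and turn from the pose commanded when the call began, along the tool's axes at that moment; what a row does not reach only later rows make up. A row lasts 1/10 s, in which the tool goes at most 50 mm and 8.59 degrees, less where a joint would pass 70% of its speed; a pose out of reach is approached as far as the arm can. A call with a gripper value outside its range is refused whole. The fingers move at their own pace and stop on an object; "grip_force" is the grip in N (left out, the last holds). Time passes only in rows, so rows that repeat a pose let the fingers close. It gives the time, the measured TCP pose, the force and the opening at its end, in the units of the state.
- env.sense(): the state, without advancing time (a new reading comes with each control period).
- env.read_camera(name): name is "scene" or "top" or "wrist"; returns (picture, depth): 384x512x3 uint8, red, green, blue; 384x512 float32, m along the optical axis (not along the pixel's ray), 0 where there is no reading.
- env.camera_info(name): a dict with "K" (3x3 intrinsics, pixels), "R" (3x3) and "t" (3): a world point X has camera coordinates R X + t; the wrist camera has in their place "mount" (4x4, takes a point from camera to tool coordinates, whose origin is the TCP and whose axes are the tool frame's). Camera axes: x right, y down, z forward; pixel columns grow to the right and rows downward; lengths in m; the calibration is good to about 2 mm. A picture is of the moment at which its call begins: read the wrist's pose just before it. camera_info takes no time and is no camera call.
- env.close_job(): hands the job in, once; it reports no verdict.
Trained networks look in the newest picture that a camera, given by its name, has taken for a name from the list of things; names that differ only in an ending like _2 or _b are one class to them, and where a whole thing is asked for, a point or a joint stands for the part that bears it (a point fixed in the world has none). Each returns a list of dicts, best first, with "score" (0 to 1); they miss things now and then, are a little off and sometimes report something else, mostly with a low value. They report only what shows in the picture. A call takes as long as a camera call. They do not tell look-alikes from the thing itself.
- env.silhouettes(label, camera): "region" (384x512 bool, what is visible of it).
- env.landmark_of(label, camera): "at" ([x, y, z] in m, in world coordinates, good to about 4 mm: a listed point, or the origin of a listed thing).
The state is a dict: "time": time; "joints": joint angles; "qvel": joint speeds; "joint_efforts": joint torques, N m; "tool_pos": TCP position; "tcp_rot": TCP orientation; "ft_force": force on the tool from outside, world axes, zero at the start; "ft_torque": the same for the moment, N m; "grip_width": finger opening in m.
Only numpy, scipy, OpenCV 4.12 (cv2) and the standard library are available. Lean on these libraries where they do the work, as an engineer would, in place of code of your own. Each camera call takes 0.05 s, during which the arm holds its last target.

TASK

Put the inspected batch away: slide the shutter of the retained-sample box fully open, turn every test coupon edge-on and post it through the slot so that all of them lie inside the box, and only then slide the shutter fully shut. Do not disturb the wash bottle, the room thermometer or the black instrument case.

Things in the scene. Friction and masses are not known exactly. Their poses are not given: they have to be found in the camera images.
- bin: the retained-sample box, fixed to the bench: 150 mm (its x) by 180 mm (its y) by 140 mm high, white with a clear wall on its +x side and a blue top 4 mm thick. Origin at the centre of its underside, z up; it stands turned 0.1 to 0.6 rad anticlockwise from the bench axes, so that its x points roughly away from the robot. It is hollow and empty (floor 5 mm, walls 4 mm), with nothing in it below the slot
- slot (a point): centre of the posting slot, on the upper face of the box's top (140 mm above the bench, 40 mm to the -y side of the box's middle). The slot is a plain rectangular opening through the 4 mm top, 20 mm wide along the box's x and 44 mm long along the box's y. Axes as the box's. Covered by the shutter when that is shut
- shutter (a joint): the flat aluminium shutter on the box's top, m: 0 = fully shut, centred over the slot; 0.09 = fully open, at its stop, slid 90 mm along the box's +y. Plate 60 mm (x) by 58 mm (y), 4 mm thick, lying on the top between two guide strips 5 mm high (look only). Slides with about 1.5 N of friction and stays where it is left
- shutter_knob (a point): point at the middle of the shutter's black upright knob, a cylinder 16 mm across and 34 mm tall standing on the middle of the shutter plate; this point is 17 mm below the knob's top and 21.5 mm above the box's top. Axes as the box's
- mat: the blue inspection mat on the bench, 270 by 420 mm and under 1 mm thick, on which the coupons start. Look only, nothing bears on it: coupons rest at bench height. Origin at its centre
- coupon1_centre (a point): centre of a copper-coloured test coupon (it may be absent), a flat rectangular plate 64 mm (its x) by 34 mm (its y) by 8 mm thick (its z), about 60 g. It lies flat at the start, centre 4 mm above the bench. Small enough to fall through the slot only edge-on, one short end first: tilted 45 degrees or more from level it enters (its long side sloping along the box's x), and once more than half of it is through it tips down and drops in when let go
- coupon2_centre (a point): centre of a brass-coloured test coupon (it may be absent), a flat rectangular plate 64 mm (its x) by 34 mm (its y) by 8 mm thick (its z), about 60 g. It lies flat at the start, centre 4 mm above the bench. Small enough to fall through the slot only edge-on, one short end first: tilted 45 degrees or more from level it enters (its long side sloping along the box's x), and once more than half of it is through it tips down and drops in when let go
- coupon3_centre (a point): centre of a copper-coloured test coupon (it may be absent), a flat rectangular plate 64 mm (its x) by 34 mm (its y) by 8 mm thick (its z), about 60 g. It lies flat at the start, centre 4 mm above the bench. Small enough to fall through the slot only edge-on, one short end first: tilted 45 degrees or more from level it enters (its long side sloping along the box's x), and once more than half of it is through it tips down and drops in when let go
- coupon4_centre (a point): centre of a brass-coloured test coupon (it may be absent), a flat rectangular plate 64 mm (its x) by 34 mm (its y) by 8 mm thick (its z), about 60 g. It lies flat at the start, centre 4 mm above the bench. Small enough to fall through the slot only edge-on, one short end first: tilted 45 degrees or more from level it enters (its long side sloping along the box's x), and once more than half of it is through it tips down and drops in when let go
- coupon5_centre (a point): centre of a copper-coloured test coupon (it may be absent), a flat rectangular plate 64 mm (its x) by 34 mm (its y) by 8 mm thick (its z), about 60 g. It lies flat at the start, centre 4 mm above the bench. Small enough to fall through the slot only edge-on, one short end first: tilted 45 degrees or more from level it enters (its long side sloping along the box's x), and once more than half of it is through it tips down and drops in when let go
- coupon6_centre (a point): centre of a brass-coloured test coupon (it may be absent), a flat rectangular plate 64 mm (its x) by 34 mm (its y) by 8 mm thick (its z), about 60 g. It lies flat at the start, centre 4 mm above the bench. Small enough to fall through the slot only edge-on, one short end first: tilted 45 degrees or more from level it enters (its long side sloping along the box's x), and once more than half of it is through it tips down and drops in when let go
- wash_bottle: bystander: white wash bottle, 64 mm across, 150 mm tall, standing loose. Origin at the centre of its underside
- hygrometer: bystander: white room thermometer with a grey display, 45 mm (x) by 110 mm (y), 102 mm tall, standing loose. Origin at the centre of its underside
- gauge_case: bystander: closed black instrument case with a yellow band, 90 mm (x) by 150 mm (y) by 38 mm tall, lying loose. Origin at the centre of its underside
There are look-alikes about, which are no part of the job. What is shaped like the part that bears coupon6_centre but purple is not meant. What is shaped like the part that bears coupon4_centre but red is not meant.

How it is judged:
On the way, in this order (a step that is already met when the one before it is completed fails the run):
1. the shutter is slid fully open (within 8 mm of its stop) (value of joint shutter above 0.082 m), for 0.2 s.
2. every coupon present lies inside the box, with the shutter still open (x of coupon1_centre in the frame of bin between -0.073 and 0.073 m and y of coupon1_centre in the frame of bin between -0.088 and 0.088 m and z of coupon1_centre in the frame of bin between 0 and 0.104 m and x of coupon2_centre in the frame of bin between -0.073 and 0.073 m and y of coupon2_centre in the frame of bin between -0.088 and 0.088 m and z of coupon2_centre in the frame of bin between 0 and 0.104 m and x of coupon3_centre in the frame of bin between -0.073 and 0.073 m and y of coupon3_centre in the frame of bin between -0.088 and 0.088 m and z of coupon3_centre in the frame of bin between 0 and 0.104 m and x of coupon4_centre in the frame of bin between -0.073 and 0.073 m and y of coupon4_centre in the frame of bin between -0.088 and 0.088 m and z of coupon4_centre in the frame of bin between 0 and 0.104 m and x of coupon5_centre in the frame of bin between -0.073 and 0.073 m and y of coupon5_centre in the frame of bin between -0.088 and 0.088 m and z of coupon5_centre in the frame of bin between 0 and 0.104 m and x of coupon6_centre in the frame of bin between -0.073 and 0.073 m and y of coupon6_centre in the frame of bin between -0.088 and 0.088 m and z of coupon6_centre in the frame of bin between 0 and 0.104 m and value of joint shutter above 0.05 m), for 0.2 s.
At the end, for the whole second after the job is handed in: every coupon present lies at rest wholly inside the box below its top, and the shutter is shut to within 5 mm (x of coupon1_centre in the frame of bin between -0.073 and 0.073 m and y of coupon1_centre in the frame of bin between -0.088 and 0.088 m and z of coupon1_centre in the frame of bin between 0 and 0.104 m and x of coupon2_centre in the frame of bin between -0.073 and 0.073 m and y of coupon2_centre in the frame of bin between -0.088 and 0.088 m and z of coupon2_centre in the frame of bin between 0 and 0.104 m and x of coupon3_centre in the frame of bin between -0.073 and 0.073 m and y of coupon3_centre in the frame of bin between -0.088 and 0.088 m and z of coupon3_centre in the frame of bin between 0 and 0.104 m and x of coupon4_centre in the frame of bin between -0.073 and 0.073 m and y of coupon4_centre in the frame of bin between -0.088 and 0.088 m and z of coupon4_centre in the frame of bin between 0 and 0.104 m and x of coupon5_centre in the frame of bin between -0.073 and 0.073 m and y of coupon5_centre in the frame of bin between -0.088 and 0.088 m and z of coupon5_centre in the frame of bin between 0 and 0.104 m and x of coupon6_centre in the frame of bin between -0.073 and 0.073 m and y of coupon6_centre in the frame of bin between -0.088 and 0.088 m and z of coupon6_centre in the frame of bin between 0 and 0.104 m and linear speed of each of coupon1, coupon2, coupon3, coupon4, coupon5, coupon6 below 0.02 m/s and value of joint shutter below 0.005 m and velocity of joint shutter below 0.01 m/s); the robot touches nothing.
It fails at once if the wash bottle is moved by more than 20 mm or tipped over (distance of wash_bottle from where it was at the start of the episode above 0.02 m or angle between wash_bottle's own z axis and vertical above 0.3 rad).
It fails at once if the room thermometer is moved by more than 20 mm or tipped over (distance of hygrometer from where it was at the start of the episode above 0.02 m or angle between hygrometer's own z axis and vertical above 0.3 rad).
It fails at once if the instrument case is moved by more than 20 mm or tipped over (distance of gauge_case from where it was at the start of the episode above 0.02 m or angle between gauge_case's own z axis and vertical above 0.3 rad).
Of coupon1, coupon2, coupon3, coupon4, coupon5, coupon6 only 5 to 6 are there at a start; the rules pass over those that are not, and their reading is None.
At some moment in a run one of coupon1, coupon2, coupon3, coupon4, coupon5, coupon6 may be knocked a few centimetres aside while the robot is not near it.
It also fails if it takes over 208 s, if anything falls off the work surface, if the arm or the gripper's body presses on something with over 40 N, if the wrist force passes 120 N, or if a joint passes its speed limit or range.

## Working session

There is one attempt and no reset: what is moved stays moved. The work goes in short steps, Python scripts to look and compute and a tool call to move; the robot and the scene stay as the last step left them, time stands still between calls to the robot, and variables do not carry over. Pictures are saved under pics/ and viewed, and the job is handed in when it is done.

Besides the shell and the picture viewer there is one more tool, called by a JSON object that holds its "fn" and its "kwargs", one argument or row to a line. carry_out: Moves the arm, as the interface text tells. Its arguments: {"type":"object","properties":{"deltas":{"type":"string"},"grip_force":{"type":"number"}},"required":["deltas"]}

```bash
ls; mkdir -p pics; cat > h.py <<'E'
import numpy as np, cv2
from scipy.spatial.transform import Rotation as Ro
from cell import env
def pose():
    s=env.sense(); return np.array(s['tool_pos']),Ro.from_rotvec(s['tcp_rot']).as_matrix(),s
def cam(n):
    i=env.camera_info(n)
    if 'R' in i: return np.array(i['K']),np.array(i['R']),np.array(i['t'])
    p,R,s=pose(); M=np.array(i['mount']); Rc=R@M[:3,:3]; tc=R@M[:3,3]+p
    return np.array(i['K']),Rc.T,-Rc.T@tc
def cloud(n):
    K,R,t=cam(n); im,d=env.read_camera(n); v,u=np.mgrid[:384,:512]
    P=np.stack([(u-K[0,2])/K[0,0]*d,(v-K[1,2])/K[1,1]*d,d],-1)
    return im,d,(P-t)@R
def save(im,f): cv2.imwrite('pics/'+f,im[...,::-1])
def proj(X,n,c=None):
    K,R,t=c or cam(n); q=K@(R@np.asarray(X)+t); return q[:2]/q[2]
def go(x,y,z,zdir=None):
    """print shift along tool axes (cm) & turn about tool y so tool z axis lies along angle zdir (mod pi)"""
    p,R,s=pose(); d=R.T@(np.array([x,y,z])-p)*100
    out=[*d.round(2)]
    if zdir is not None:
        w=np.array([np.cos(zdir),np.sin(zdir),0]); l=R.T@w
        a=np.arctan2(l[0],l[2]); a=(a+np.pi/2)%np.pi-np.pi/2
        out.append(round(a,3)); out.append('j7 %.2f'%s['joints'][6])
    print('shift',out,'tcp',p.round(4)); return out
E
python3 - <<'E'
from h import *
p,R,s=pose(); print(s['time'],p,R.round(3),s['grip_width'])
for n in ['scene','top','wrist']:
    im,d,P=cloud(n); save(im,n+'0.png'); print(n,env.camera_info(n))
E
```

```text
pics
0.0 [0.21786299 0.53185603 0.23883909] [[ 0.925 -0.     0.379]
 [-0.379 -0.001  0.925]
 [ 0.    -1.    -0.001]] 0.0855795603034897
scene {'K': array([[443.68534551,   0.        , 261.97797253],
       [  0.        , 443.68534551, 189.77163134],
       [  0.        ,   0.        ,   1.        ]]), 'R': array([[-0.7814966 ,  0.62380681, -0.0113194 ],
       [ 0.43098438,  0.52663525, -0.73273991],
       [-0.45112695, -0.57751223, -0.68041465]]), 't': array([ 0.43430253, -0.10106564,  1.41029217])}
top {'K': array([[456.21929088,   0.        , 253.56516679],
       [  0.        , 456.21929088, 187.70495397],
       [  0.        ,   0.        ,   1.        ]]), 'R': array([[ 2.80142493e-02, -9.99607050e-01, -9.73612751e-04],
       [-9.96861798e-01, -2.78651446e-02, -7.40951421e-02],
       [ 7.40388965e-02,  3.04627714e-03, -9.97250702e-01]]), 't': array([-0.0785631,  0.527819 ,  1.2812422])}
wrist {'K': array([[278.89715613,   0.        , 256.03720139],
       [  0.        , 278.89715613, 191.26022782],
       [  0.        ,   0.        ,   1.        ]]), 'mount': array([[ 4.23513728e-04,  9.46141491e-01,  3.23753147e-01,
        -8.31103917e-02],
       [ 8.81109634e-04, -3.23753404e-01,  9.46141087e-01,
        -1.35118553e-01],
       [ 9.99999522e-01, -1.15441722e-04, -9.70768393e-04,
        -5.64133085e-04],
       [ 0.00000000e+00,  0.00000000e+00,  0.00000000e+00,
         1.00000000e+00]])}
```

View pics/top0.png

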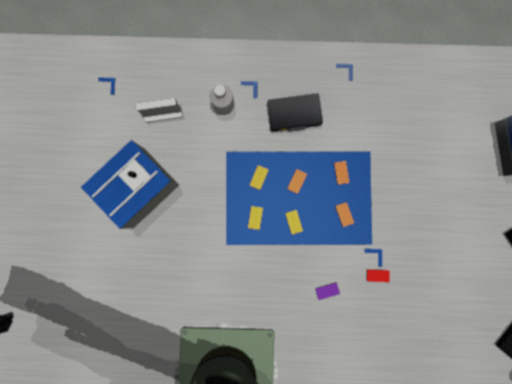

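View pics/scene0.png

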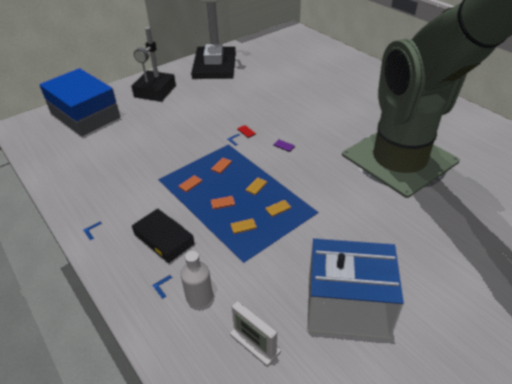

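```bash
cat > look.py <<'E'
from h import *
def coupons(P,im):
    """orange/yellow coupons in a top cloud: list of (x,y,angle of long axis,area,hue)"""
    hsv=cv2.cvtColor(im,cv2.COLOR_RGB2HSV)
    m=((hsv[...,0]>5)&(hsv[...,0]<34)&(hsv[...,1]>120)&(hsv[...,2]>90)).astype(np.uint8)
    n,l,st,c=cv2.connectedComponentsWithStats(m); r=[]
    for i in range(1,n):
        if st[i,4]<40: continue
        q=P[l==i][:,:3]; 
        (cx,cy),(w,h),a=cv2.minAreaRect((q[:,:2]*1000).astype(np.float32))
        a=np.deg2rad(a)+(0 if w>h else np.pi/2); a=(a+np.pi/2)%np.pi-np.pi/2
        r.append((cx/1000,cy/1000,a,w,h,np.median(q[:,2]),hsv[l==i][:,0].mean(),c[i]))
    return r
def show(n='top'):
    im,d,P=cloud(n)
    for r in coupons(P,im): print('c %.4f %.4f ang %.3f  %.0fx%.0f z %.3f hue %.0f px'%r[:7],r[7].round(0))
    return im,d,P
E
python3 - <<'E'
from look import *
im,d,P=show()
for L in ['coupon1_centre','bin','slot','shutter_knob','wash_bottle','hygrometer','gauge_case']:
    for cn in ['top','scene']:
        if cn=='scene' and L=='bin': env.read_camera('scene')
        for r in env.landmark_of(L,cn)[:7]: print(L,cn,round(r['score'],2),np.round(r['at'],4))
# bin top points
m=(abs(P[...,2]-0.14)<0.004)&(P[...,1]>0.2)
q=P[m][:,:2]; print(m.sum(),cv2.minAreaRect((q*1000).astype(np.float32)))
E
```

```text
c 0.5262 -0.1947 ang -1.137  62x308 z 0.007 hue 14 px [341. 172.]
c 0.5144 -0.0666 ang -0.210  36x158 z 0.007 hue 25 px [258. 177.]
c 0.5538 -0.1877 ang -0.440  30x59 z 0.007 hue 15 px [297. 181.]
c 0.4621 -0.3256 ang 0.368  59x31 z 0.007 hue 14 px [344. 214.]
c 0.4454 -0.0702 ang -0.125  30x59 z 0.007 hue 26 px [255. 217.]
c 0.4228 -0.1363 ang -1.278  60x125 z 0.007 hue 26 px [294. 222.]
coupon1_centre top 0.77 [ 0.551  -0.1883  0.0019]
coupon1_centre scene 0.57 [ 0.5574 -0.1888  0.0032]
bin top 0.81 [0.5229 0.2692 0.0026]
bin scene 0.76 [ 0.5215  0.2666 -0.0019]
slot top 0.82 [0.55   0.2413 0.1381]
slot top 0.63 [ 0.7454  0.2116 -0.0051]
slot top 0.22 [ 0.4314 -0.1789  0.002 ]
slot scene 0.62 [ 0.444  -0.0679  0.0026]
slot scene 0.59 [0.5489 0.2436 0.1412]
shutter_knob top 0.87 [0.5448 0.2454 0.1583]
shutter_knob scene 0.72 [0.5422 0.2445 0.1644]
wash_bottle top 0.86 [ 0.7682  0.0313 -0.0017]
wash_bottle scene 0.73 [7.732e-01 3.080e-02 3.000e-04]
hygrometer top 0.66 [ 0.745   0.209  -0.0013]
hygrometer scene 0.8 [0.7462 0.2112 0.0008]
gauge_case top 0.85 [ 0.7496 -0.1767  0.0015]
2961 ((522.8201293945312, 269.195556640625), (151.48272705078125, 180.38702392578125), 45.34928512573242)
```

```bash
sed -i 's/q=P\[l==i\]\[:,:3\]; /q=P[l==i][:,:3]; q=q[(q[:,2]>-.01)\&(q[:,2]<.03)]\n        if len(q)<30: continue/' look.py
python3 - <<'E'
from look import *
im,d,P=show()
cv2.imwrite('pics/bin1.png',cv2.resize(im[130:240,70:190,::-1],None,fx=5,fy=5,interpolation=cv2.INTER_CUBIC))
q=P[(abs(P[...,2]-0.14)<0.004)&(P[...,1]>0.15)&(P[...,1]<.4)&(P[...,0]>.35)&(P[...,0]<.7)][:,:2]
r=cv2.minAreaRect((q*1000).astype(np.float32)); print(r,cv2.boxPoints(r))
E
```

```text
c 0.5826 -0.3154 ang 0.169  60x32 z 0.007 hue 13 px [341. 172.]
c 0.5613 -0.0768 ang -0.380  31x60 z 0.007 hue 25 px [259. 177.]
c 0.5540 -0.1878 ang -0.436  30x60 z 0.007 hue 15 px [297. 181.]
c 0.4618 -0.3252 ang 0.383  59x32 z 0.007 hue 14 px [344. 214.]
c 0.4453 -0.0702 ang -0.123  30x59 z 0.007 hue 26 px [255. 217.]
c 0.4366 -0.1812 ang 0.319  60x31 z 0.007 hue 26 px [294. 222.]
((522.7908935546875, 269.08502197265625), (151.68807983398438, 180.71002197265625), 45.381832122802734) [[405.20465 278.5624 ]
 [533.83466 151.63554]
 [640.37714 259.60764]
 [511.74713 386.5345 ]]
```

View pics/bin1.png

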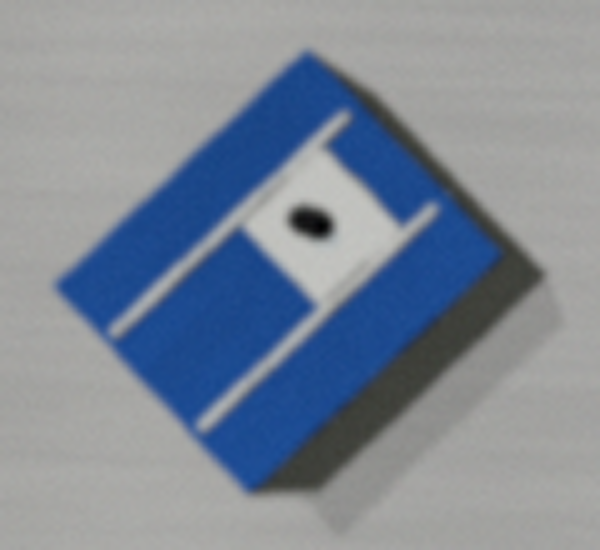

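```bash
cat >> h.py <<'E'
YAW=np.deg2rad(45.38); BIN=np.array([.5228,.2691])
def b2w(x,y): return BIN+np.array([np.cos(YAW)*x-np.sin(YAW)*y,np.sin(YAW)*x+np.cos(YAW)*y])
def w2b(p): 
    d=np.asarray(p)[:2]-BIN; return np.array([np.cos(YAW)*d[0]+np.sin(YAW)*d[1],-np.sin(YAW)*d[0]+np.cos(YAW)*d[1]])
E
python3 - <<'E'
from look import *
for n in ['top','scene']:
    im,d,P=cloud(n)
    q=P[(P[...,2]>.165)&(P[...,2]<.185)&(np.linalg.norm(P[...,:2]-b2w(0,-.04),axis=-1)<.04)]
    print(n,len(q),q.mean(0),np.ptp(q,0),w2b(q.mean(0)))
print(b2w(0,-.04))
x,y=b2w(0,-.04); go(x,y,.239,YAW+np.pi/2); go(x,y,.16,YAW+np.pi/2)
E
```

```text
top 36 [0.54561995 0.24539382 0.17620385] [0.01303305 0.01438672 0.0185381 ] [-0.00084484 -0.03289407]
scene 64 [0.54649967 0.24761204 0.1750282 ] [0.0153183  0.01610233 0.01514852] [ 0.00135196 -0.03196215]
[0.55127124 0.24100394]
shift [np.float64(41.88), np.float64(0.03), np.float64(-14.3), np.float64(-1.181), 'j7 -0.08'] tcp [0.2179 0.5321 0.2393]
shift [np.float64(41.88), np.float64(7.93), np.float64(-14.3), np.float64(-1.181), 'j7 -0.08'] tcp [0.2179 0.5321 0.2393]
```

{"fn": "carry_out", "kwargs": {
  "deltas": "0 5 0 -1.6 -0.14; 0 10 0 -3.2 -0.28; 0 15 0 -4.8 -0.42; 0 19.5 0 -6.4 -0.56; 0 24 0 -8 -0.7",
  "grip_force": 40
}}

```text
time: 1.6
tool_pos: [0.4088, 0.3675, 0.2394]
tcp_rot: [-1.556, -0.249, 0.249]
ft_force: [0.6, 1.1, -0.2]
grip_width: 0.0854
```

```bash
python3 - <<'E'
from look import *
x,y=.546,.2463; go(x,y,.239,YAW+np.pi/2)
E
```

```text
shift [np.float64(9.26), np.float64(0.04), np.float64(-15.8), np.float64(-0.475), 'j7 0.89'] tcp [0.4088 0.3675 0.2394]
```

{"fn": "carry_out", "kwargs": {
  "deltas": "0 2.3 0 -4 -0.12; 0 4.6 0 -8 -0.24; 0 7 0 -12 -0.36; 0 9.3 0 -15.8 -0.475; 0 9.3 0 -15.8 -0.475"
}}

```text
time: 2.1
tool_pos: [0.5484, 0.2416, 0.2385]
tcp_rot: [-1.485, -0.613, 0.613]
ft_force: [-1.1, -0.1, -0.7]
grip_width: 0.0851
```

```bash
python3 - <<'E'
from look import *
im,d,P=cloud('wrist'); save(im,'w1.png')
x,y=.546,.2463; go(x,y,.16,YAW+np.pi/2)
q=P[(P[...,2]>.165)&(P[...,2]<.185)&(np.linalg.norm(P[...,:2]-b2w(0,-.035),axis=-1)<.04)]
print(len(q),q.mean(0),np.ptp(q,0),w2b(q.mean(0)))
E
```

```text
shift [np.float64(0.13), np.float64(7.87), np.float64(0.14), np.float64(-0.009), 'j7 1.59'] tcp [0.5461 0.2445 0.2387]
419 [0.5441655  0.24447944 0.17700774] [0.01542949 0.01545247 0.01565414] [-0.00251728 -0.03250107]
```

View pics/w1.png

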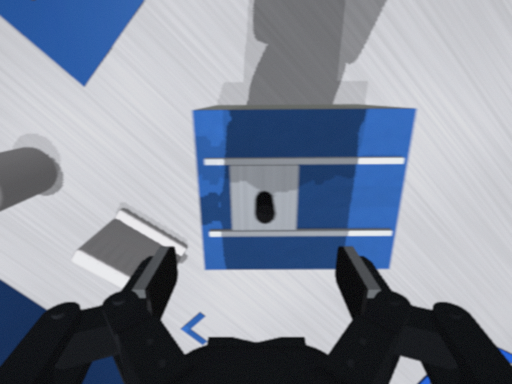

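{"fn": "carry_out", "kwargs": {
  "deltas": "0 0 4 0.1 0; 0 0 7.9 0.1 0; 0 0 7.9 0.1 0; 255 0 7.9 0.1 0; 255 0 7.9 0.1 0",
  "grip_force": 30
}}

```text
time: 2.65
tool_pos: [0.5441, 0.2486, 0.1624]
tcp_rot: [-1.482, -0.617, 0.613]
ft_force: [0.5, -0.2, -0.5]
grip_width: 0.0588
```

{"fn": "carry_out", "kwargs": {
  "deltas": "255 0 0 0 0; 255 0 0 0 0; 255 0 0 0 0; 255 0 0 0 0"
}}

```text
time: 3.05
tool_pos: [0.5439, 0.2479, 0.161]
tcp_rot: [-1.482, -0.615, 0.614]
ft_force: [-0.8, -0.9, 8.5]
grip_width: 0.0148
```

```bash
python3 - <<'E'
from look import *
im,d,P=cloud('wrist'); save(im,'w2.png')
p,R,s=pose(); print(p,w2b(p),R.round(3),s['grip_width'],s['ft_force'])
E
```

```text
[0.54393627 0.247922   0.16102044] [-0.00022795 -0.02991985] [[ 0.707  0.001 -0.708]
 [ 0.708  0.     0.707]
 [ 0.001 -1.    -0.   ]] 0.014932158270513524 [-1.08371425 -1.24622316  8.09082155]
```

View pics/w2.png

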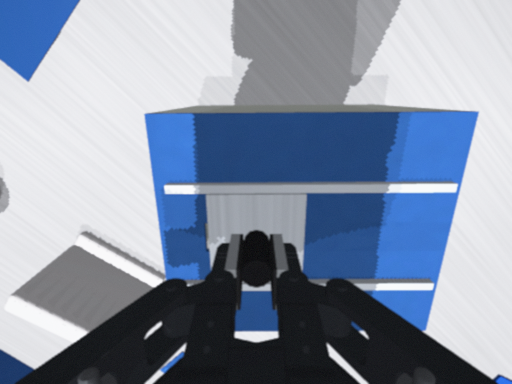

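{"fn": "carry_out", "kwargs": {
  "deltas": "255 0 -0.2 2 0; 255 0 -0.2 4.5 0; 255 0 -0.2 6.5 0; 255 0 -0.2 7.5 0; 255 0 -0.2 7.9 0"
}}

```text
time: 3.6
tool_pos: [0.487, 0.3039, 0.1614]
tcp_rot: [-1.482, -0.614, 0.617]
ft_force: [5.2, 2.8, -25.7]
grip_width: 0.015
```

{"fn": "carry_out", "kwargs": {
  "deltas": "255 0 0 0.2 0; 255 0 0 0.4 0; 255 0 0 0.4 0"
}}

```text
time: 3.9
tool_pos: [0.4868, 0.3041, 0.1614]
tcp_rot: [-1.486, -0.613, 0.613]
ft_force: [14.7, -5.6, -26.3]
grip_width: 0.0146
```

```bash
python3 - <<'E'
from look import *
im,d,P=cloud('wrist'); save(im,'w3.png')
p,R,s=pose(); print(p,w2b(p),s['grip_width'],s['ft_force'])
E
```

```text
[0.48676338 0.30411179 0.16141806] [-0.00039145  0.05024251] 0.014639633857148785 [ 14.63578151  -4.16777281 -26.54550955]
```

View pics/w3.png

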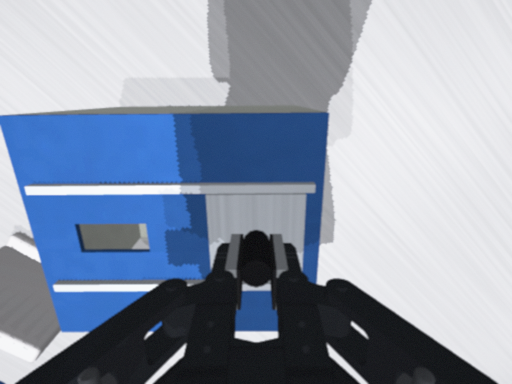

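{"fn": "carry_out", "kwargs": {
  "deltas": "0 0 0.2 -0.4 0; 0 0 0.2 -0.4 0; 0 0 0.2 -0.4 0; 0 0 -4 -0.4 0; 0 0 -8 -0.4 0",
  "grip_force": 20
}}

```text
time: 4.45
tool_pos: [0.4873, 0.3037, 0.2436]
tcp_rot: [-1.482, -0.614, 0.616]
ft_force: [0.9, -0.7, -0.0]
grip_width: 0.0845
```

```bash
cat >> look.py <<'E'
def plan(off=.010,zz=None,i=None,pick=None,z=0.03):
    """go to grasp point of a coupon (x,y,ang) with offset toward its +x end"""
    x,y,a=pick; go(x+off*np.cos(a),y+off*np.sin(a),z,a+np.pi/2)
E
python3 - <<'E'
from look import *
im,d,P=show(); save(im,'top1.png')
plan(pick=(.4453,-.0702,-.123),z=.22)
E
```

```text
c 0.5822 -0.3147 ang 0.185  60x32 z 0.007 hue 14 px [341. 172.]
c 0.5617 -0.0772 ang -0.345  30x61 z 0.007 hue 26 px [259. 177.]
c 0.5534 -0.1875 ang -0.434  30x59 z 0.007 hue 15 px [297. 181.]
c 0.4621 -0.3250 ang 0.374  58x32 z 0.007 hue 14 px [344. 214.]
c 0.4453 -0.0702 ang -0.126  30x59 z 0.007 hue 26 px [255. 217.]
c 0.4364 -0.1812 ang 0.313  60x30 z 0.007 hue 26 px [294. 222.]
shift [np.float64(-29.04), np.float64(2.81), np.float64(-24.23), np.float64(0.909), 'j7 1.45'] tcp [0.4887 0.3051 0.25  ]
```

View pics/top1.png

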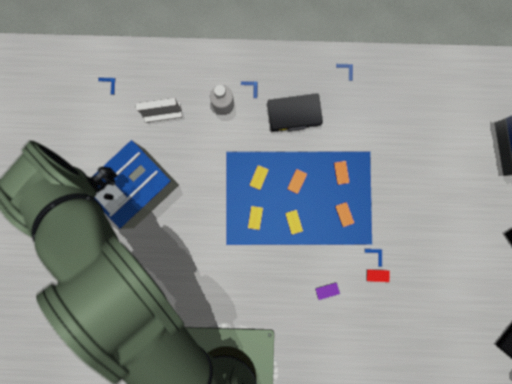

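{"fn": "carry_out", "kwargs": {
  "deltas": "0 -3.6 0 -3 0.12; 0 -7.2 0 -6 0.24; 0 -10.8 0 -9 0.36; 0 -14.4 0 -12 0.48; 0 -18 0 -15 0.6"
}}

```text
time: 5.0
tool_pos: [0.4663, 0.0687, 0.2428]
tcp_rot: [-1.566, -0.143, 0.142]
ft_force: [1.1, -0.3, 0.3]
grip_width: 0.0857
```

```bash
python3 - <<'E'
from look import *
plan(pick=(.4453,-.0702,-.126),z=.15)
E
```

```text
shift [np.float64(-3.63), np.float64(9.27), np.float64(-13.59), np.float64(0.308), 'j7 1.30'] tcp [0.4663 0.0687 0.2428]
```

{"fn": "carry_out", "kwargs": {
  "deltas": "0 -1.2 3 -4 0.1; 0 -2.4 6 -8 0.2; 0 -3.6 9.3 -12 0.308; 0 -3.6 9.3 -13.6 0.308; 0 -3.6 9.3 -13.6 0.308"
}}

```text
time: 5.5
tool_pos: [0.4563, -0.0725, 0.1487]
tcp_rot: [-1.569, 0.099, -0.098]
ft_force: [0.8, 0.8, 0.6]
grip_width: 0.0853
```

```bash
python3 - <<'E'
from look import *
im,d,P=show('wrist'); save(im,'w4.png')
plan(pick=(.4453,-.0702,-.126),z=.01)
E
```

```text
c 0.4448 -0.0704 ang -0.137  32x63 z 0.009 hue 20 px [258. 169.]
c 0.4360 -0.1811 ang 0.313  62x34 z 0.009 hue 24 px [149. 174.]
c 0.4615 -0.3257 ang 0.362  62x35 z 0.009 hue 12 px [ 26. 213.]
c 0.5614 -0.0781 ang -0.364  33x64 z 0.009 hue 23 px [264. 267.]
c 0.5575 -0.1757 ang -0.286  15x63 z 0.009 hue 11 px [179. 270.]
c 0.5721 -0.3169 ang 0.185  45x34 z 0.009 hue 11 px [ 68. 293.]
shift [np.float64(-0.13), np.float64(13.93), np.float64(-0.1), np.float64(0.003), 'j7 1.28'] tcp [ 0.4566 -0.0707  0.1493]
```

View pics/w4.png

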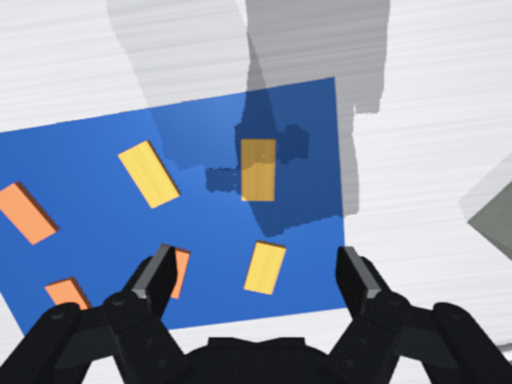

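{"fn": "carry_out", "kwargs": {
  "deltas": "0 -0.1 5 -0.1 0; 0 -0.1 10 -0.1 0; 0 -0.1 13.6 -0.1 0; 0 -0.1 13.9 -0.1 0; 0 -0.1 13.9 -0.1 0"
}}

```text
time: 6.05
tool_pos: [0.4556, -0.0701, 0.0111]
tcp_rot: [-1.569, 0.095, -0.095]
ft_force: [-0.4, 0.0, 0.6]
grip_width: 0.0853
```

{"fn": "carry_out", "kwargs": {
  "deltas": "255 0 0 0 0; 255 0 0 0 0; 255 0 0 0 0; 255 0 0 0 0; 255 0 0 0 0",
  "grip_force": 20
}}

```text
time: 6.55
tool_pos: [0.4558, -0.071, 0.0112]
tcp_rot: [-1.569, 0.095, -0.097]
ft_force: [-0.9, -0.4, 16.3]
grip_width: 0.0331
```

```bash
python3 - <<'E'
from look import *
im,d,P=cloud('wrist'); save(im,'w5.png')
im,d,P=cloud('scene'); save(im,'s5.png')
p,R,s=pose(); print(p,s['grip_width'],s['ft_force'])
E
```

```text
[ 0.45585999 -0.07098387  0.01120953] 0.03269420796406306 [-0.49270864  0.71021411 16.04339914]
```

View pics/w5.png

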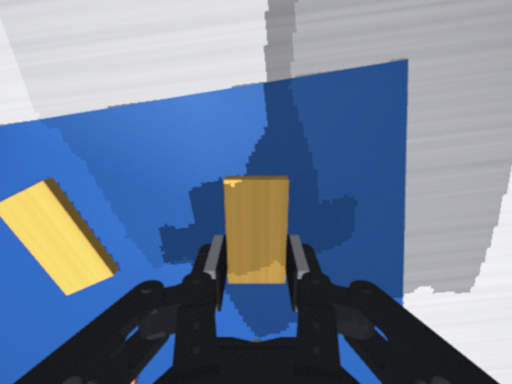

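{"fn": "carry_out", "kwargs": {
  "deltas": "255 0 -4 0 0; 255 0 -8 0 0; 255 0 -8 0 0"
}}

```text
time: 6.95
tool_pos: [0.4568, -0.0713, 0.0943]
tcp_rot: [-1.569, 0.092, -0.1]
ft_force: [0.3, 0.4, -1.8]
grip_width: 0.0329
```

```bash
python3 - <<'E'
from look import *
im,d,P=cloud('wrist'); save(im,'w6.png')
p,R,s=pose(); print(p,s['grip_width'],s['ft_force'])
x,y=b2w(-.075-.030,-.02); go(x,y,.21,YAW+np.pi/2)
E
```

```text
[ 0.45632376 -0.07123465  0.09240509] 0.03307343433641896 [-0.32270905  0.56012029 -1.92360594]
shift [np.float64(-2.34), np.float64(-11.77), np.float64(25.05), np.float64(-0.914), 'j7 1.23'] tcp [ 0.4563 -0.0712  0.0924]
```

View pics/w6.png

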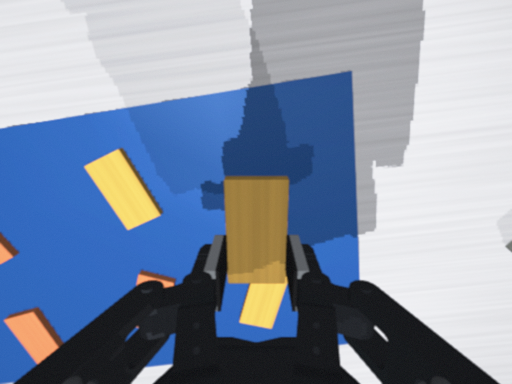

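```bash
python3 - <<'E'
from look import *
x,y=b2w(-.092,-.04); print(x,y);go(x,y,.19,YAW+np.pi/2)
E
```

```text
0.4866502932131151 0.175520094575693
shift [np.float64(0.03), np.float64(-9.76), np.float64(24.86), np.float64(-0.914), 'j7 1.23'] tcp [ 0.4563 -0.0712  0.0924]
```

{"fn": "carry_out", "kwargs": {
  "deltas": "255 0 -4 2 -0.14; 255 0 -7 6 -0.28; 255 0 -9.8 10 -0.42; 255 0 -9.8 14 -0.56; 255 0 -9.8 18 -0.7"
}}

```text
time: 7.5
tool_pos: [0.4774, 0.1093, 0.1885]
tcp_rot: [-1.522, -0.458, 0.457]
ft_force: [0.6, 0.1, -2.0]
grip_width: 0.0328
```

```bash
python3 - <<'E'
from look import *
x,y=b2w(-.090,-.04); go(x,y,.17,YAW+np.pi/2)
E
```

```text
shift [np.float64(4.62), np.float64(1.85), np.float64(5.06), np.float64(-0.209), 'j7 1.47'] tcp [0.4774 0.1093 0.1885]
```

{"fn": "carry_out", "kwargs": {
  "deltas": "255 2 0 2.5 -0.1; 255 4.6 1 5.1 -0.209; 255 4.6 1.9 5.1 -0.209; 255 4.6 1.9 5.1 -0.209"
}}

```text
time: 7.9
tool_pos: [0.4872, 0.1757, 0.1676]
tcp_rot: [-1.481, -0.614, 0.618]
ft_force: [0.4, -0.9, -0.7]
grip_width: 0.0333
```

```bash
python3 - <<'E'
from look import *
im,d,P=cloud('wrist'); save(im,'w7.png')
p,R,s=pose(); print(p,w2b(p),s['grip_width'])
x,y=b2w(-.089,-.04); go(x,y,.15,YAW+np.pi/2)
E
```

```text
[0.48749733 0.17504066 0.16841702] [-0.09174629 -0.04093966] 0.03322698905054327
shift [np.float64(0.28), np.float64(1.84), np.float64(0.09), np.float64(-0.006), 'j7 1.52'] tcp [0.4875 0.175  0.1684]
```

View pics/w7.png

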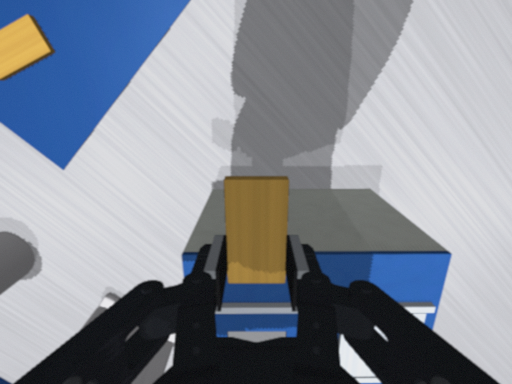

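{"fn": "carry_out", "kwargs": {
  "deltas": "255 0.2 1 0.1 0; 255 0.2 1.6 0.1 0; 255 0.2 2.2 0.1 0; 255 0.2 2.8 0.1 0; 255 0.2 3.2 0.1 0"
}}

```text
time: 8.45
tool_pos: [0.4887, 0.1773, 0.1374]
tcp_rot: [-1.483, -0.615, 0.615]
ft_force: [-4.4, -3.2, 17.6]
grip_width: 0.0331
```

```bash
python3 - <<'E'
from look import *
im,d,P=cloud('wrist'); save(im,'w8.png')
p,R,s=pose(); print(p,w2b(p),s['grip_width'],s['ft_force'])
E
```

```text
[0.48869173 0.17726728 0.13704244] [-0.08932248 -0.04022583] 0.03318520898952123 [-3.16188778 -2.51350551 16.95650808]
```

View pics/w8.png

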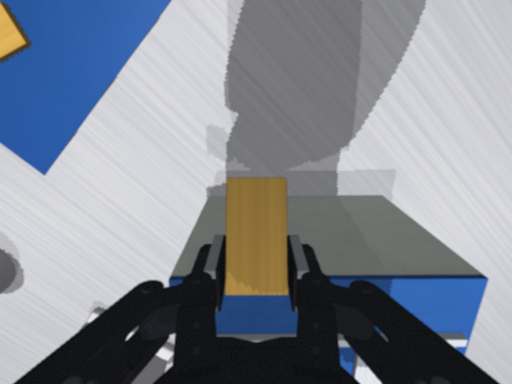

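{"fn": "carry_out", "kwargs": {
  "deltas": "255 0 0.5 0 0; 255 0 1.0 0 0; 255 0 1.5 0 0; 255 0 1.5 0 0"
}}

```text
time: 8.9
tool_pos: [0.4884, 0.1766, 0.1223]
tcp_rot: [-1.483, -0.614, 0.615]
ft_force: [-4.6, -5.2, 10.0]
grip_width: 0.0329
```

```bash
python3 - <<'E'
from look import *
im,d,P=cloud('wrist'); save(im,'w9.png')
p,R,s=pose(); print(p,w2b(p),s['grip_width'],s['ft_force'])
hsv=cv2.cvtColor(im,cv2.COLOR_RGB2HSV)
m=(hsv[...,0]>5)&(hsv[...,0]<34)&(hsv[...,1]>120)
m[:, :215]=0; m[:,300:]=0
q=P[m]; q=q[np.linalg.norm(q-p,axis=1)<.06]; c=(q-p)@R
A=np.c_[c[:,0],np.ones(len(c))]; k=np.linalg.lstsq(A,c[:,1],rcond=None)[0]; print('tool-frame slope',np.degrees(np.arctan(k[0])),c.min(0),c.max(0))
E
```

```text
[0.48832975 0.17661966 0.12228424] [-0.0900377  -0.04042306] 0.0330096607274562 [-4.05043577 -5.2102083  10.39922705]
tool-frame slope -48.62868703829617 [-0.03138015 -0.02919718 -0.01772449] [0.01349417 0.02376399 0.01634262]
```

View pics/w9.png

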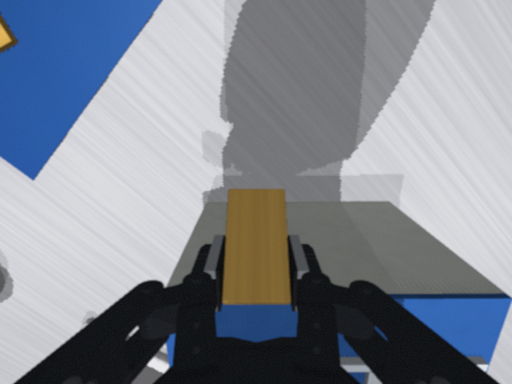

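{"fn": "carry_out", "kwargs": {
  "deltas": "255 0.1 0.4 0 0; 255 0.1 0.9 0 0; 255 0.1 1.2 0 0; 255 0.1 1.2 0 0"
}}

```text
time: 9.35
tool_pos: [0.4888, 0.1774, 0.1096]
tcp_rot: [-1.483, -0.613, 0.617]
ft_force: [-3.2, -4.6, -4.1]
grip_width: 0.0331
```

```bash
cat >> look.py <<'E'
def tilt(f):
    im,d,P=cloud('wrist'); save(im,f)
    p,R,s=pose(); print(p,'box',w2b(p),s['grip_width'],np.round(s['ft_force'],1))
    hsv=cv2.cvtColor(im,cv2.COLOR_RGB2HSV)
    m=(hsv[...,0]>5)&(hsv[...,0]<34)&(hsv[...,1]>120)
    m[:, :215]=0; m[:,300:]=0
    q=P[m]; q=q[np.linalg.norm(q-p,axis=1)<.06]; c=(q-p)@R
    if len(c)<30: print('none'); return
    u=np.linalg.svd(c-c.mean(0),full_matrices=False)[2][0]; u=u*np.sign(u[0])
    print('tilt',np.degrees(np.arctan2(-u[1],u[0])),'axis',u.round(2),'A end',c[c[:,0].argmax()].round(4),'B end',c[c[:,0].argmin()].round(4))
E
python3 - <<'E'
from look import *
tilt('w10.png')
x,y=b2w(0,-.04); go(x,y,.2)
E
```

```text
[0.48876659 0.17745661 0.10975194] box [-0.08913514 -0.04014613] 0.03339961665749563 [-3.  -4.6 -4.1]
tilt 54.99463034850232 axis [ 0.57 -0.82 -0.  ] A end [ 0.0129 -0.023  -0.0085] B end [-0.0291  0.0224  0.0119]
shift [np.float64(8.89), np.float64(-9.05), np.float64(0.06)] tcp [0.4888 0.1775 0.1098]
```

{"fn": "carry_out", "kwargs": {
  "deltas": "255 -0.2 -4.5 0 0; 255 0 -9 0 0; 255 4.5 -9 0 0; 255 9 -8 0 0; 255 12 -6.5 0 0"
}}

```text
time: 9.9
tool_pos: [0.5759, 0.2654, 0.1758]
tcp_rot: [-1.481, -0.617, 0.613]
ft_force: [-0.1, -0.2, -0.6]
grip_width: 0.0334
```

```bash
python3 - <<'E'
from look import *
tilt('w11.png')
x,y=b2w(.031,-.04); go(x,y,.173,YAW+np.pi/2)
E
```

```text
[0.57627986 0.2675664  0.17218617] box [ 0.03647275 -0.03914315] 0.033308872776261926 [ 1.8  4.4 -5.2]
tilt 55.30404051744219 axis [ 0.57 -0.82  0.  ] A end [ 0.009  -0.0285 -0.0178] B end [-0.0306  0.0192 -0.0156]
shift [np.float64(-0.55), np.float64(-0.08), np.float64(-0.09), np.float64(-0.003), 'j7 1.56'] tcp [0.5763 0.2676 0.1722]
```

View pics/w11.png

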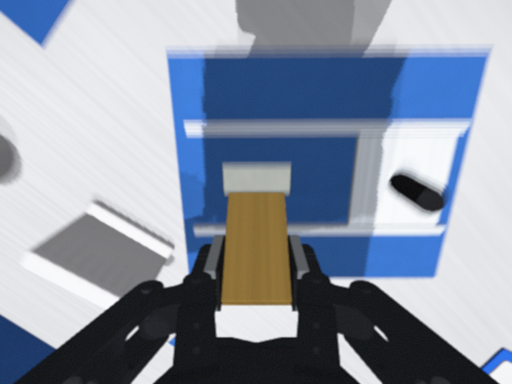

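{"fn": "carry_out", "kwargs": {
  "deltas": "255 -0.4 0 -0.1 0; 255 -0.4 0 -0.1 0; 255 -0.4 0 -0.1 0"
}}

```text
time: 10.25
tool_pos: [0.572, 0.2592, 0.1759]
tcp_rot: [-1.482, -0.615, 0.614]
ft_force: [0.2, 0.3, -0.7]
grip_width: 0.0331
```

```bash
python3 - <<'E'
from look import *
tilt('w12.png')
x,y=b2w(.031,-.04); go(x,y,.173,YAW+np.pi/2)
x,y=b2w(.017,-.04); go(x,y,.153,YAW+np.pi/2)
E
```

```text
[0.57203838 0.259371   0.17599117] box [ 0.0276602 -0.0418806] 0.03290676833891029 [-0.1  0.5 -0.7]
tilt 55.167099614177644 axis [ 0.57 -0.82 -0.  ] A end [ 0.0108 -0.0248  0.0046] B end [-0.0291  0.0226 -0.0025]
shift [np.float64(0.33), np.float64(0.3), np.float64(0.19), np.float64(-0.005), 'j7 1.56'] tcp [0.572  0.2594 0.176 ]
shift [np.float64(-1.07), np.float64(2.3), np.float64(0.18), np.float64(-0.005), 'j7 1.56'] tcp [0.572  0.2594 0.176 ]
```

View pics/w12.png

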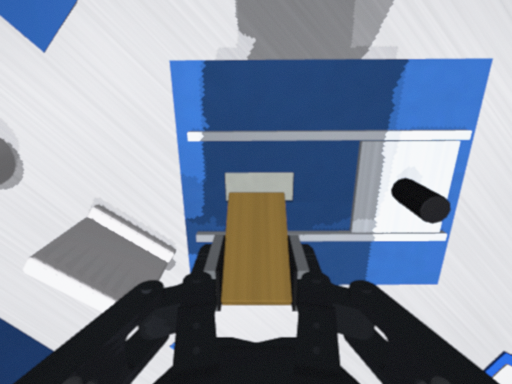

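{"fn": "carry_out", "kwargs": {
  "deltas": "255 0.3 0.3 0.15 0; 255 -0.2 1.0 0.15 0; 255 -0.6 1.6 0.15 0; 255 -1.0 2.2 0.15 0; 255 -1.0 2.2 0.15 0"
}}

```text
time: 10.8
tool_pos: [0.5633, 0.2531, 0.1524]
tcp_rot: [-1.482, -0.614, 0.617]
ft_force: [0.7, -0.8, -0.1]
grip_width: 0.0329
```

```bash
python3 - <<'E'
from look import *
tilt('w13.png')
E
```

```text
[0.56362266 0.25355425 0.15297767] box [ 0.01760873 -0.03997615] 0.03272041125072054 [ 0.2 -0.3 -0.7]
tilt 54.897719160663314 axis [ 0.58 -0.82  0.  ] A end [ 0.0119 -0.0232 -0.0109] B end [-0.0253  0.0173 -0.0013]
```

View pics/w13.png

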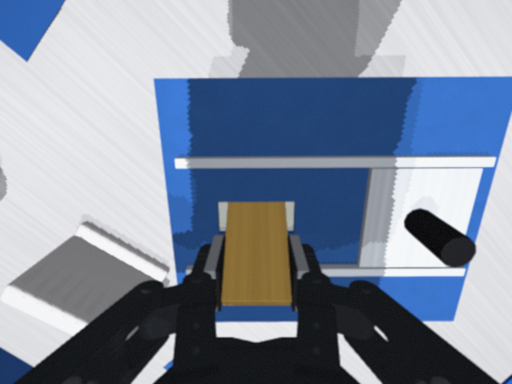

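{"fn": "carry_out", "kwargs": {
  "deltas": "255 -0.4 0 0 0; 255 -0.8 0 0 0; 255 -1.2 0 0 0; 255 -1.6 0 0 0; 255 -1.6 0 0 0"
}}

```text
time: 11.35
tool_pos: [0.5539, 0.2442, 0.1545]
tcp_rot: [-1.479, -0.62, 0.61]
ft_force: [9.6, 10.4, -1.3]
grip_width: 0.033
```

```bash
python3 - <<'E'
from look import *
tilt('w14.png')
E
```

```text
[0.5538939  0.24425122 0.15442612] box [ 0.00415352 -0.03958587] 0.0332167318445259 [ 9.7  8.9 -0.9]
tilt 63.02477502464715 axis [ 0.45 -0.89 -0.  ] A end [ 0.0139 -0.025   0.0028] B end [-0.0142  0.0133  0.0029]
```

View pics/w14.png

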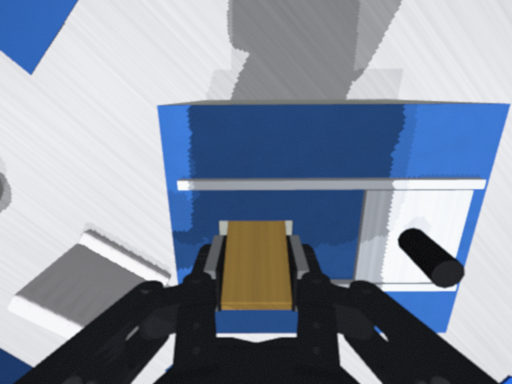

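{"fn": "carry_out", "kwargs": {
  "deltas": "255 -0.4 0 0 0; 255 -0.8 0 0 0; 255 -1.1 0 0 0; 255 -1.1 0 0 0"
}}

```text
time: 11.8
tool_pos: [0.5464, 0.237, 0.1548]
tcp_rot: [-1.479, -0.621, 0.61]
ft_force: [9.4, 11.3, 3.4]
grip_width: 0.0333
```

```bash
python3 - <<'E'
from look import *
tilt('w15.png')
E
```

```text
[0.54640645 0.23698301 0.15480391] box [-0.00627905 -0.03936164] 0.03274964884896792 [ 9.6 10.7  4.6]
tilt 74.00304213604707 axis [ 0.28 -0.96 -0.01] A end [ 0.0149 -0.0283 -0.014 ] B end [-0.0059  0.0036 -0.0169]
```

{"fn": "carry_out", "kwargs": {
  "deltas": "255 0.3 0 0 0; 0 0.3 0 0 0; 0 0.3 0 0 0; 0 0.3 0 0 0"
}}

```text
time: 12.25
tool_pos: [0.5467, 0.2366, 0.1533]
tcp_rot: [-1.482, -0.615, 0.616]
ft_force: [-0.4, -0.2, -0.3]
grip_width: 0.075
```

```bash
python3 - <<'E'
from look import *
tilt('w16.png')
E
```

```text
[0.54675302 0.23662317 0.15324038] box [-0.00629175 -0.03986108] 0.08185316154421614 [ 0.6 -0.5  0. ]
none
```

View pics/w16.png

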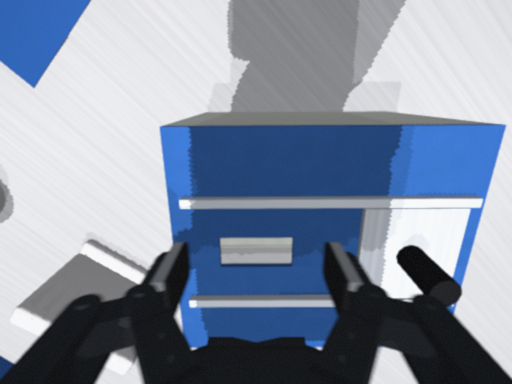

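{"fn": "carry_out", "kwargs": {
  "deltas": "0 0 -4.5 0 0; 0 -3 -8 -2 0.1; 0 -6.5 -8 -5.5 0.2; 0 -10 -8 -9 0.3; 0 -13.5 -8 -12.5 0.4"
}}

```text
time: 12.8
tool_pos: [0.5398, 0.051, 0.2336]
tcp_rot: [-1.55, -0.301, 0.3]
ft_force: [1.7, -0.8, -0.2]
grip_width: 0.0857
```

```bash
python3 - <<'E'
from look import *
im,d,P=show(); 
im,d,P=cloud('scene'); save(im,'s6.png')
plan(pick=(.4364,-.1812,.313),z=.12)
E
```

```text
c 0.5819 -0.3145 ang 0.171  59x31 z 0.007 hue 14 px [341. 172.]
c 0.5617 -0.0773 ang -0.352  30x60 z 0.007 hue 26 px [259. 177.]
c 0.5533 -0.1875 ang -0.443  30x59 z 0.007 hue 15 px [297. 181.]
c 0.4623 -0.3258 ang 0.383  59x32 z 0.007 hue 14 px [344. 214.]
c 0.4363 -0.1813 ang 0.318  60x30 z 0.007 hue 26 px [294. 222.]
shift [np.float64(-16.97), np.float64(11.42), np.float64(-17.36), np.float64(0.062), 'j7 1.51'] tcp [0.5401 0.046  0.2333]
```

View pics/s6.png

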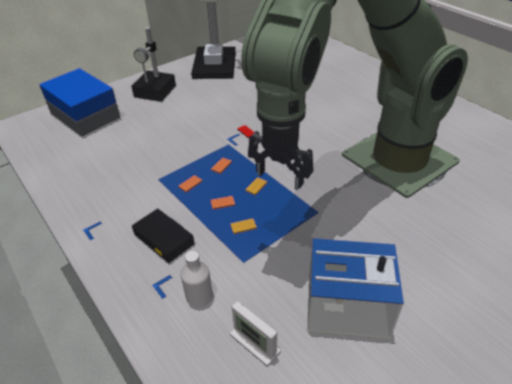

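{"fn": "carry_out", "kwargs": {
  "deltas": "0 -3.4 2 -3.5 0.06; 0 -6.8 4 -7 0.06; 0 -10.2 6 -10.5 0.06; 0 -13.6 9 -14 0.06; 0 -17 11.4 -17.4 0.06"
}}

```text
time: 13.4
tool_pos: [0.4541, -0.1579, 0.1274]
tcp_rot: [-1.555, -0.257, 0.257]
ft_force: [1.7, -0.2, 0.2]
grip_width: 0.085
```

```bash
python3 - <<'E'
from look import *
im,d,P=show('wrist'); save(im,'w17.png')
plan(pick=(.4364,-.1812,.315),z=.011)
E
```

```text
c 0.4588 -0.3308 ang 0.367  56x40 z 0.009 hue 12 px [ 76. 132.]
c 0.4342 -0.1870 ang 0.306  58x29 z 0.009 hue 22 px [235. 157.]
c 0.5794 -0.3201 ang 0.186  59x39 z 0.009 hue 12 px [ 72. 245.]
c 0.5488 -0.1930 ang -0.422  24x61 z 0.008 hue 12 px [198. 257.]
c 0.5587 -0.0845 ang -0.375  22x64 z 0.008 hue 23 px [290. 291.]
shift [np.float64(-0.69), np.float64(11.34), np.float64(-1.14), np.float64(0.006), 'j7 1.71'] tcp [ 0.4496 -0.1648  0.1243]
```

{"fn": "carry_out", "kwargs": {
  "deltas": "0 -0.7 4 -1.1 0; 0 -0.7 8 -1.1 0; 0 -0.7 10 -1.1 0; 0 -0.7 11.3 -1.1 0; 0 -0.7 11.3 -1.1 0"
}}

```text
time: 13.95
tool_pos: [0.4513, -0.1689, 0.0139]
tcp_rot: [-1.555, -0.256, 0.259]
ft_force: [-0.3, -0.1, -0.0]
grip_width: 0.0858
```

```bash
python3 - <<'E'
from look import *
plan(pick=(.4364,-.1812,.315),z=.011)
E
```

```text
shift [np.float64(-0.8), np.float64(0.29), np.float64(-0.7), np.float64(0.013), 'j7 1.63'] tcp [ 0.4513 -0.1689  0.0139]
```

{"fn": "carry_out", "kwargs": {
  "deltas": "0 -0.8 0.25 -0.7 0.01; 0 -0.8 0.25 -0.7 0.01; 255 -0.8 0.25 -0.7 0.01; 255 -0.8 0.25 -0.7 0.01; 255 -0.8 0.25 -0.7 0.01"
}}

```text
time: 14.45
tool_pos: [0.4467, -0.1784, 0.0129]
tcp_rot: [-1.557, -0.249, 0.249]
ft_force: [-0.0, -0.6, -0.5]
grip_width: 0.0439
```

{"fn": "carry_out", "kwargs": {
  "deltas": "255 0 0 0 0; 255 0 0 0 0; 255 0 0 0 0; 255 0 0 0 0"
}}

```text
time: 14.85
tool_pos: [0.4467, -0.1785, 0.0129]
tcp_rot: [-1.557, -0.249, 0.249]
ft_force: [0.1, -0.9, 6.3]
grip_width: 0.0332
```

```bash
python3 - <<'E'
from look import *
tilt('w18.png')
x,y=b2w(-.092,-.04); go(x,y,.17,YAW+np.pi/2)
E
```

```text
[ 0.4466684  -0.17846747  0.01289885] box [-0.37204493 -0.26018307] 0.03277890662954984 [-0.7  1.2  6.7]
tilt 0.37109933165386605 axis [ 1.   -0.01 -0.01] A end [ 0.0203  0.0052 -0.0098] B end [-0.0436  0.0068 -0.0082]
shift [np.float64(14.85), np.float64(-15.72), np.float64(32.38), np.float64(-0.475), 'j7 1.64'] tcp [ 0.4467 -0.1785  0.0129]
```

View pics/w18.png

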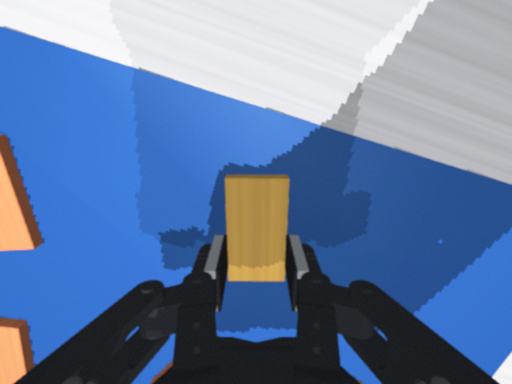

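{"fn": "carry_out", "kwargs": {
  "deltas": "255 0 -5 0 0; 255 1 -9 3 -0.1; 255 3 -13 6.5 -0.2; 255 5 -16.5 10.5 -0.3; 255 7 -16.5 15 -0.4"
}}

```text
time: 15.4
tool_pos: [0.4658, -0.0247, 0.1788]
tcp_rot: [-1.499, -0.565, 0.56]
ft_force: [1.4, -0.3, -1.4]
grip_width: 0.0325
```

```bash
python3 - <<'E'
from look import *
x,y=b2w(-.092,-.04); go(x,y,.175,YAW+np.pi/2)
E
```

```text
shift [np.float64(14.75), np.float64(0.37), np.float64(13.69), np.float64(-0.073), 'j7 1.76'] tcp [ 0.4658 -0.0247  0.1788]
```

{"fn": "carry_out", "kwargs": {
  "deltas": "255 3.5 0 3.3 -0.075; 255 7 0 6.6 -0.075; 255 10.5 0 10 -0.075; 255 14 0 13.2 -0.075; 255 14 0 13.2 -0.075"
}}

```text
time: 15.9
tool_pos: [0.4831, 0.173, 0.1761]
tcp_rot: [-1.476, -0.626, 0.623]
ft_force: [-0.4, -1.9, -0.6]
grip_width: 0.0328
```

```bash
python3 - <<'E'
from look import *
x,y=b2w(-.0885,-.04); go(x,y,.135,YAW+np.pi/2)
E
```

```text
shift [np.float64(0.77), np.float64(4.11), np.float64(-0.09), np.float64(0.008), 'j7 1.52'] tcp [0.4831 0.173  0.1761]
```

{"fn": "carry_out", "kwargs": {
  "deltas": "255 0.7 0.5 -0.1 0.01; 255 0.7 1.5 -0.1 0.01; 255 0.7 2.2 -0.1 0.01; 255 0.7 2.8 -0.1 0.01; 255 0.7 3.4 -0.1 0.01"
}}

```text
time: 16.4
tool_pos: [0.4893, 0.1693, 0.1415]
tcp_rot: [-1.484, -0.61, 0.611]
ft_force: [-3.4, -3.5, 12.6]
grip_width: 0.0328
```

```bash
python3 - <<'E'
from look import *
tilt('w19.png')
x,y=b2w(-.0885,-.04); go(x,y,.11,YAW+np.pi/2)
E
```

```text
[0.48923922 0.16933867 0.14081663] box [-0.09458136 -0.04618459] 0.03314678907572505 [-1.6 -2.7  9.5]
tilt 24.733870839842798 axis [ 0.91 -0.42 -0.01] A end [ 0.0172 -0.0055 -0.0007] B end [-0.0406  0.0178 -0.0069]
shift [np.float64(0.61), np.float64(3.08), np.float64(0.63), np.float64(-0.011), 'j7 1.49'] tcp [0.4892 0.1693 0.1408]
```

{"fn": "carry_out", "kwargs": {
  "deltas": "255 0.3 0.3 0.3 0; 255 0.6 0.8 0.6 0; 255 0.6 1.5 0.6 0; 255 0.6 2.2 0.6 0; 255 0.6 2.6 0.6 0"
}}

```text
time: 16.95
tool_pos: [0.489, 0.1778, 0.1151]
tcp_rot: [-1.484, -0.609, 0.612]
ft_force: [-3.0, -3.2, 2.6]
grip_width: 0.0328
```

```bash
python3 - <<'E'
from look import *
tilt('w20.png')
x,y=b2w(-.0885,-.04); go(x,y,.11,YAW+np.pi/2)
E
```

```text
[0.48886536 0.17787893 0.11470258] box [-0.08876516 -0.03991979] 0.03289716637924673 [-2.3 -3.3 -4.3]
tilt 50.34715887353654 axis [ 0.64 -0.77 -0.  ] A end [ 0.0106 -0.0169 -0.0146] B end [-0.0328  0.0275 -0.013 ]
shift [np.float64(0.03), np.float64(0.47), np.float64(-0.01), np.float64(-0.011), 'j7 1.45'] tcp [0.4889 0.1779 0.1147]
```

View pics/w20.png

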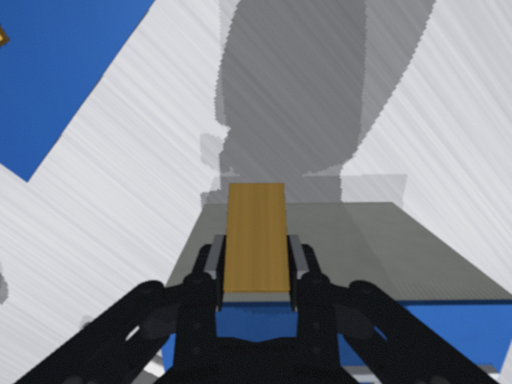

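{"fn": "carry_out", "kwargs": {
  "deltas": "255 -0.2 -4.5 0 0; 255 0 -8 0 0; 255 4.5 -8 0 0; 255 9 -7.5 0 0; 255 12.5 -7 0 0"
}}

```text
time: 17.5
tool_pos: [0.5796, 0.2685, 0.1859]
tcp_rot: [-1.483, -0.612, 0.61]
ft_force: [0.6, -0.4, -0.1]
grip_width: 0.0331
```

{"fn": "carry_out", "kwargs": {
  "deltas": "255 0 0 0 0; 255 0 0 0 0; 255 0 0 0 0"
}}

```text
time: 17.8
tool_pos: [0.5779, 0.2664, 0.186]
tcp_rot: [-1.483, -0.611, 0.611]
ft_force: [0.3, -0.5, -0.3]
grip_width: 0.0328
```

```bash
python3 - <<'E'
from look import *
tilt('w21.png')
x,y=b2w(.037,-.04); go(x,y,.179,YAW+np.pi/2)
x,y=b2w(.0156,-.04); go(x,y,.153,YAW+np.pi/2)
E
```

```text
[0.57802328 0.26641644 0.1861905 ] box [ 0.03687881 -0.04119182] 0.03316795610319558 [-0.5  0.3  0.1]
tilt 50.18180206711337 axis [ 0.64 -0.77  0.  ] A end [ 0.0105 -0.0163 -0.0134] B end [-0.0333  0.0271  0.0086]
shift [np.float64(0.01), np.float64(0.72), np.float64(0.12), np.float64(-0.01), 'j7 1.56'] tcp [0.578  0.2664 0.1862]
shift [np.float64(-2.13), np.float64(3.32), np.float64(0.1), np.float64(-0.01), 'j7 1.56'] tcp [0.578  0.2664 0.1862]
```

View pics/w21.png

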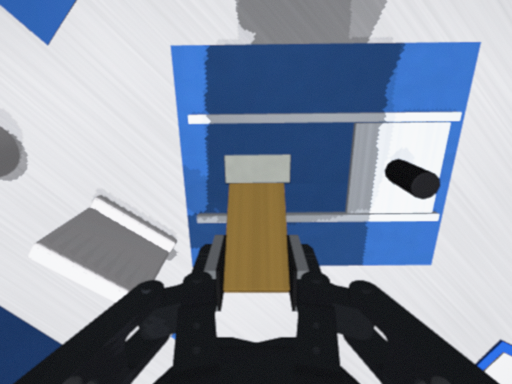

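{"fn": "carry_out", "kwargs": {
  "deltas": "255 0 0.7 0.1 0; 255 -0.7 1.6 0.1 0; 255 -1.4 2.5 0.1 0; 255 -2.1 3.3 0.1 0; 255 -2.1 3.3 0.1 0"
}}

```text
time: 18.35
tool_pos: [0.5618, 0.2521, 0.1521]
tcp_rot: [-1.484, -0.61, 0.613]
ft_force: [0.7, 1.0, -1.1]
grip_width: 0.0328
```

```bash
python3 - <<'E'
from look import *
tilt('w22.png')
E
```

```text
[0.5623677  0.25270973 0.1527903 ] box [ 0.01612613 -0.03967609] 0.03279301066580093 [ 0.1 -0.2  0.3]
tilt 50.0584971298645 axis [ 0.64 -0.77  0.  ] A end [ 0.0097 -0.0158 -0.0099] B end [-0.0243  0.016   0.0034]
```

{"fn": "carry_out", "kwargs": {
  "deltas": "255 -0.4 0 0 0; 255 -0.8 0 0 0; 255 -1.2 0 0 0; 255 -1.6 0 0 0; 255 -2.0 0 0 0"
}}

```text
time: 18.9
tool_pos: [0.5501, 0.2411, 0.1542]
tcp_rot: [-1.48, -0.617, 0.606]
ft_force: [14.7, 9.5, 0.1]
grip_width: 0.0329
```

```bash
python3 - <<'E'
from look import *
tilt('w23.png')
E
```

```text
[0.54967148 0.24068341 0.15422011] box [-0.00135181 -0.03908646] 0.032869579466929554 [ 9.4  9.5 -1.9]
tilt 62.43873635998141 axis [ 0.46 -0.89 -0.01] A end [ 0.0149 -0.0179 -0.0098] B end [-0.01    0.0029 -0.0167]
```

{"fn": "carry_out", "kwargs": {
  "deltas": "255 -0.4 0 0 0; 255 -0.8 0 0 0; 255 -1.2 0 0 0; 255 -1.5 0 0 0; 255 -1.5 0 0 0"
}}

```text
time: 19.45
tool_pos: [0.5389, 0.23, 0.1541]
tcp_rot: [-1.481, -0.616, 0.607]
ft_force: [7.0, 8.7, 2.0]
grip_width: 0.0331
```

```bash
python3 - <<'E'
from look import *
tilt('w24.png')
E
```

```text
[0.53893873 0.23009049 0.15410674] box [-0.01643035 -0.03888758] 0.032865826750580605 [6.5 7.1 2.4]
tilt 80.7103602417033 axis [ 0.16 -0.99 -0.01] A end [ 0.0476  0.0132 -0.023 ] B end [ 0.0022  0.0041 -0.0167]
```

{"fn": "carry_out", "kwargs": {
  "deltas": "255 0.3 0 0 0; 0 0.3 0 0 0; 0 0.3 0 0 0; 0 0.3 0 0 0; 0 0.3 0 0 0"
}}

```text
time: 20.0
tool_pos: [0.5397, 0.2304, 0.1529]
tcp_rot: [-1.483, -0.611, 0.612]
ft_force: [-0.4, 0.1, -0.1]
grip_width: 0.085
```

```bash
python3 - <<'E'
from look import *
tilt('w25.png')
E
```

```text
[0.53975205 0.23047339 0.1529134 ] box [-0.01558654 -0.03919753] 0.08525480351812682 [-0.1  0.4 -0.4]
none
```

View pics/w25.png

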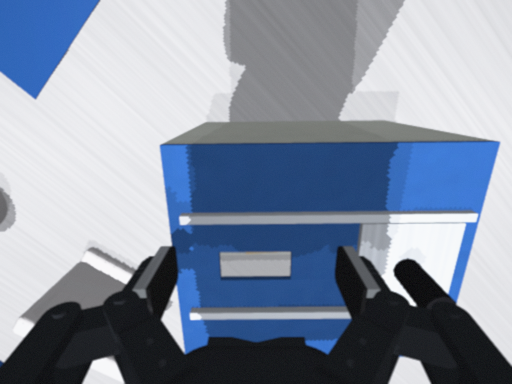

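{"fn": "carry_out", "kwargs": {
  "deltas": "0 0 -4.5 0 0; 0 -2.5 -8 -2.5 0.14; 0 -5.5 -8 -6 0.28; 0 -9 -8 -9.5 0.42; 0 -12.5 -8 -12.5 0.56"
}}

```text
time: 20.55
tool_pos: [0.5391, 0.0515, 0.2331]
tcp_rot: [-1.565, -0.17, 0.169]
ft_force: [0.8, 0.0, -0.0]
grip_width: 0.0856
```

{"fn": "carry_out", "kwargs": {
  "deltas": "0 0 0 0 0"
}}

```text
time: 20.65
tool_pos: [0.539, 0.0474, 0.233]
tcp_rot: [-1.568, -0.164, 0.165]
ft_force: [0.4, 1.4, 0.5]
grip_width: 0.0852
```

```bash
python3 - <<'E'
from look import *
im,d,P=show(); 
im,d,P=cloud('scene'); save(im,'s7.png')
plan(pick=(.5617,-.0773,-.352),z=.11)
E
```

```text
c 0.5822 -0.3154 ang 0.177  59x32 z 0.007 hue 14 px [341. 172.]
c 0.5697 0.2684 ang -0.683  17x26 z 0.013 hue 19 px [139. 171.]
c 0.5618 -0.0773 ang -0.355  30x60 z 0.007 hue 26 px [259. 177.]
c 0.5531 -0.1875 ang -0.434  30x59 z 0.007 hue 15 px [297. 181.]
c 0.4620 -0.3252 ang 0.354  59x32 z 0.007 hue 14 px [344. 214.]
shift [np.float64(0.17), np.float64(12.31), np.float64(-13.76), np.float64(0.573), 'j7 1.37'] tcp [0.5393 0.0531 0.2331]
```

View pics/s7.png

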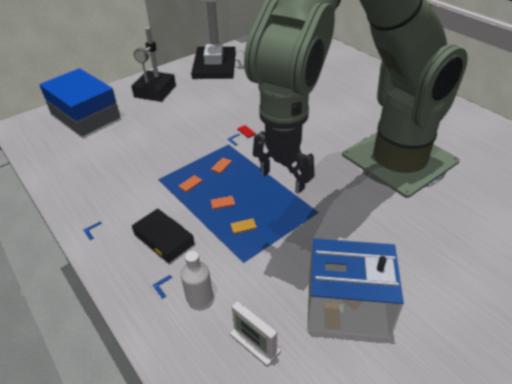

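{"fn": "carry_out", "kwargs": {
  "deltas": "0 0 3 -3 0.14; 0 0 6 -6.5 0.28; 0 0 9 -10 0.42; 0 0.1 12.3 -13.6 0.57; 0 0.1 12.3 -13.6 0.57"
}}

```text
time: 21.25
tool_pos: [0.5691, -0.0821, 0.106]
tcp_rot: [-1.555, 0.283, -0.276]
ft_force: [-0.7, 0.3, 0.5]
grip_width: 0.0853
```

{"fn": "carry_out", "kwargs": {
  "deltas": "0 0 0 0 0"
}}

```text
time: 21.35
tool_pos: [0.5701, -0.0777, 0.1092]
tcp_rot: [-1.553, 0.273, -0.27]
ft_force: [-0.3, -0.4, -0.2]
grip_width: 0.0857
```

```bash
python3 - <<'E'
from look import *
plan(pick=(.5617,-.0773,-.352),z=.011)
E
```

```text
shift [np.float64(0.21), np.float64(9.82), np.float64(-0.26), np.float64(0.006), 'j7 1.12'] tcp [ 0.5701 -0.0777  0.1092]
```

{"fn": "carry_out", "kwargs": {
  "deltas": "0 0.2 4 -0.2 0; 0 0.2 8 -0.2 0; 0 0.2 9.6 -0.2 0; 0 0.2 9.7 -0.2 0; 0 0.2 9.7 -0.2 0"
}}

```text
time: 21.85
tool_pos: [0.5721, -0.0806, 0.0144]
tcp_rot: [-1.553, 0.271, -0.273]
ft_force: [-0.3, 0.1, -0.1]
grip_width: 0.0853
```

```bash
python3 - <<'E'
from look import *
im,d,P=cloud('wrist'); save(im,'w26.png')
plan(pick=(.5617,-.0773,-.352),z=.011)
E
```

```text
shift [np.float64(-0.12), np.float64(0.37), np.float64(-0.03), np.float64(0.005), 'j7 1.09'] tcp [ 0.5723 -0.0808  0.0147]
```

View pics/w26.png

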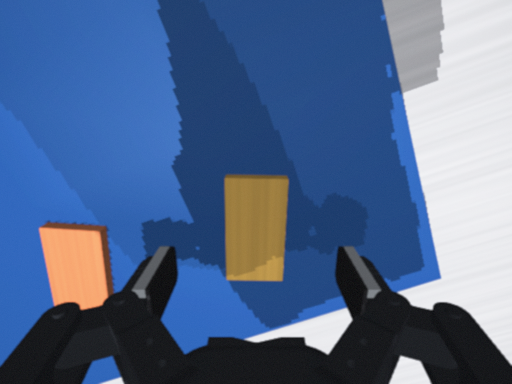

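Aligned: the coupon spans columns 225–288 between the jaws. Lower and grip.

{"fn": "carry_out", "kwargs": {
  "deltas": "0 -0.1 0.35 0 0; 255 -0.1 0.35 0 0; 255 -0.1 0.35 0 0; 255 -0.1 0.35 0 0; 255 -0.1 0.35 0 0"
}}

```text
time: 22.4
tool_pos: [0.5706, -0.0809, 0.0097]
tcp_rot: [-1.554, 0.273, -0.273]
ft_force: [-1.6, 0.6, 7.4]
grip_width: 0.0333
```

{"fn": "carry_out", "kwargs": {
  "deltas": "255 0 0 0 0; 255 0 0 0 0"
}}

```text
time: 22.6
tool_pos: [0.5706, -0.0809, 0.0098]
tcp_rot: [-1.554, 0.273, -0.273]
ft_force: [-0.4, -0.5, 5.0]
grip_width: 0.033
```

```bash
python3 - <<'E'
from look import *
tilt('w27.png')
x,y=b2w(-.092,-.04); go(x,y,.175,YAW+np.pi/2)
E
```

```text
[ 0.57055685 -0.08090331  0.00976284] box [-0.21558118 -0.27983529] 0.0333387249786216 [-2.   0.1  5.5]
tilt 0.4268543345667979 axis [ 1.   -0.01 -0.01] A end [ 0.023   0.0024 -0.0079] B end [-0.0415  0.0047 -0.0107]
shift [np.float64(-16.63), np.float64(-16.53), np.float64(21.24), np.float64(-1.14), 'j7 1.09'] tcp [ 0.5706 -0.0809  0.0098]
```

{"fn": "carry_out", "kwargs": {
  "deltas": "255 0 -4.5 0 -0.05; 255 -2 -9 1.5 -0.19; 255 -4.5 -13 4.5 -0.33; 255 -7.5 -16.5 8 -0.47; 255 -10.5 -16.5 11.5 -0.61"
}}

```text
time: 23.15
tool_pos: [0.5145, 0.0553, 0.176]
tcp_rot: [-1.562, -0.212, 0.205]
ft_force: [1.1, 1.4, -1.5]
grip_width: 0.0331
```

{"fn": "carry_out", "kwargs": {
  "deltas": "255 0 0 0 0"
}}

```text
time: 23.25
tool_pos: [0.5127, 0.0608, 0.1749]
tcp_rot: [-1.557, -0.217, 0.213]
ft_force: [0.5, -1.5, -1.8]
grip_width: 0.033
```

```bash
python3 - <<'E'
from look import *
x,y=b2w(-.092,-.04); go(x,y,.175,YAW+np.pi/2)
E
```

```text
shift [np.float64(0.6), np.float64(0.02), np.float64(11.75), np.float64(-0.518), 'j7 1.33'] tcp [0.5127 0.0608 0.1749]
```

{"fn": "carry_out", "kwargs": {
  "deltas": "255 0.1 0 4 -0.14; 255 0.3 0 8 -0.28; 255 0.6 0 11.7 -0.42; 255 0.6 0 11.7 -0.52; 255 0.6 0 11.7 -0.52"
}}

```text
time: 23.75
tool_pos: [0.4892, 0.1699, 0.1729]
tcp_rot: [-1.482, -0.613, 0.614]
ft_force: [0.4, -0.4, -0.3]
grip_width: 0.0332
```

{"fn": "carry_out", "kwargs": {
  "deltas": "255 0 0 0 0"
}}

```text
time: 23.85
tool_pos: [0.4896, 0.1687, 0.1729]
tcp_rot: [-1.484, -0.608, 0.609]
ft_force: [0.2, -0.1, -0.6]
grip_width: 0.0333
```

```bash
python3 - <<'E'
from look import *
x,y=b2w(-.0885,-.04); go(x,y,.14,YAW+np.pi/2)
E
```

```text
shift [np.float64(0.62), np.float64(3.29), np.float64(0.7), np.float64(-0.014), 'j7 1.51'] tcp [0.4896 0.1687 0.1729]
```

{"fn": "carry_out", "kwargs": {
  "deltas": "255 0.6 0.5 0.7 -0.01; 255 0.6 1.2 0.7 -0.01; 255 0.6 1.9 0.7 -0.01; 255 0.6 2.6 0.7 -0.01; 255 0.6 3.3 0.7 -0.01"
}}

```text
time: 24.35
tool_pos: [0.4887, 0.1784, 0.1397]
tcp_rot: [-1.481, -0.618, 0.619]
ft_force: [-4.1, -2.2, 17.3]
grip_width: 0.0332
```

```bash
python3 - <<'E'
from look import *
tilt('w28.png')
x,y=b2w(-.0885,-.04); go(x,y,.108,YAW+np.pi/2)
E
```

```text
[0.48865483 0.17835153 0.13892628] box [-0.08857665 -0.03943799] 0.033617625902986156 [-1.5 -1.9 10.7]
tilt 19.585246833871107 axis [ 0.94 -0.34  0.  ] A end [ 0.019  -0.0101  0.0081] B end [-0.0409  0.0084 -0.0076]
shift [np.float64(0.01), np.float64(3.09), np.float64(-0.06), np.float64(-0.001), 'j7 1.47'] tcp [0.4887 0.1784 0.1389]
```

{"fn": "carry_out", "kwargs": {
  "deltas": "255 0 0.7 0 0; 255 0 1.4 0 0; 255 0 2.1 0 0; 255 0 2.8 0 0; 255 0 3.1 0 0"
}}

```text
time: 24.9
tool_pos: [0.4883, 0.1778, 0.1083]
tcp_rot: [-1.482, -0.617, 0.62]
ft_force: [-4.4, -3.2, 2.8]
grip_width: 0.0334
```

```bash
python3 - <<'E'
from look import *
tilt('w29.png')
E
```

```text
[0.4881321  0.1778587  0.10790736] box [-0.08929461 -0.03941208] 0.033096830399616604 [-2.  -2.1 -3.1]
tilt 55.51338783742277 axis [ 0.57 -0.82 -0.  ] A end [ 0.0127 -0.028  -0.0055] B end [-0.0283  0.0186  0.0045]
```

{"fn": "carry_out", "kwargs": {
  "deltas": "255 -0.2 -4.5 0 0; 255 0 -8.5 0 0; 255 4.5 -8.5 0 0; 255 9 -8 0 0; 255 12.2 -7.5 0 0"
}}

```text
time: 25.45
tool_pos: [0.5758, 0.2672, 0.1838]
tcp_rot: [-1.48, -0.62, 0.618]
ft_force: [-0.4, -0.0, -0.7]
grip_width: 0.0337
```

{"fn": "carry_out", "kwargs": {
  "deltas": "255 0 0 0 0; 255 0 0 0 0; 255 0 0 0 0"
}}

```text
time: 25.75
tool_pos: [0.5742, 0.2649, 0.184]
tcp_rot: [-1.481, -0.619, 0.619]
ft_force: [-0.5, -0.5, -0.6]
grip_width: 0.0331
```

```bash
python3 - <<'E'
from look import *
tilt('w30.png')
x,y=b2w(.017,-.04); go(x,y,.1525,YAW+np.pi/2)
E
```

```text
[0.57430749 0.26481411 0.18423569] box [ 0.03312833 -0.03967246] 0.0334020137931102 [ 0.2 -0.5 -0.3]
tilt 55.55412729131136 axis [ 0.57 -0.82  0.  ] A end [ 0.0113 -0.0282 -0.0071] B end [-0.0285  0.0206 -0.0088]
shift [np.float64(-1.61), np.float64(3.17), np.float64(-0.03), np.float64(-0.0), 'j7 1.55'] tcp [0.5743 0.2648 0.1842]
```

View pics/w30.png

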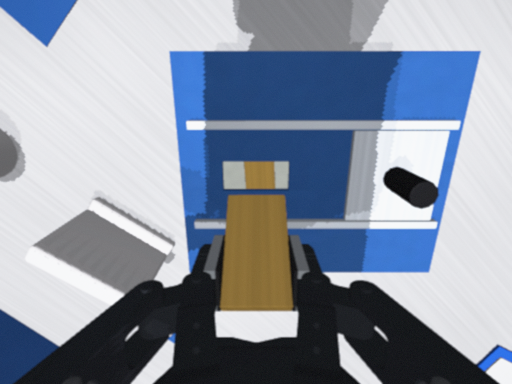

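{"fn": "carry_out", "kwargs": {
  "deltas": "255 0 1 0 0; 255 -0.5 1.7 0 0; 255 -1.1 2.5 0 0; 255 -1.6 3.15 0 0; 255 -1.6 3.15 0 0"
}}

```text
time: 26.3
tool_pos: [0.5626, 0.2533, 0.1516]
tcp_rot: [-1.481, -0.618, 0.62]
ft_force: [0.4, 0.6, -0.9]
grip_width: 0.0336
```

```bash
python3 - <<'E'
from look import *
tilt('w31.png')
E
```

```text
[0.56303966 0.25380336 0.15225547] box [ 0.01737654 -0.0393862 ] 0.033118296468119306 [-0.  -0.3 -0.5]
tilt 55.47592779083529 axis [ 0.57 -0.82 -0.  ] A end [ 0.0105 -0.0279  0.0036] B end [-0.0259  0.0148  0.0062]
```

{"fn": "carry_out", "kwargs": {
  "deltas": "255 -0.4 0 0 0; 255 -0.8 0 0 0; 255 -1.2 0 0 0; 255 -1.6 0 0 0; 255 -2.0 0 0 0"
}}

```text
time: 26.85
tool_pos: [0.5509, 0.2422, 0.154]
tcp_rot: [-1.478, -0.625, 0.613]
ft_force: [11.8, 11.9, 2.1]
grip_width: 0.0331
```

```bash
python3 - <<'E'
from look import *
tilt('w32.png')
E
```

```text
[0.55049666 0.24174547 0.15396941] box [-1.62559384e-05 -3.89278213e-02] 0.03339526682915576 [ 9.9 10.6 -0.5]
tilt 68.80991048068688 axis [ 0.36 -0.93 -0.  ] A end [ 0.0139 -0.0301 -0.0029] B end [-0.0108  0.0003 -0.0169]
```

{"fn": "carry_out", "kwargs": {
  "deltas": "255 -0.4 0 0 0; 255 -0.8 0 0 0; 255 -0.8 0 0 0; 255 -0.6 0 0 0; 255 -0.5 0 0 0"
}}

```text
time: 27.4
tool_pos: [0.5457, 0.2364, 0.1528]
tcp_rot: [-1.481, -0.619, 0.619]
ft_force: [0.5, -1.0, -1.1]
grip_width: 0.0334
```

{"fn": "carry_out", "kwargs": {
  "deltas": "0 0 0 0 0; 0 0 0 0 0; 0 0 0 0 0; 0 0 0 0 0"
}}

```text
time: 27.8
tool_pos: [0.5456, 0.2363, 0.1525]
tcp_rot: [-1.481, -0.619, 0.619]
ft_force: [0.2, 0.5, -0.1]
grip_width: 0.0854
```

```bash
python3 - <<'E'
from look import *
tilt('w33.png')
E
```

```text
[0.54562892 0.23632494 0.15249879] box [-0.00729359 -0.03927044] 0.08549787103022372 [ 0.4 -0.6 -0.9]
none
```

View pics/w33.png

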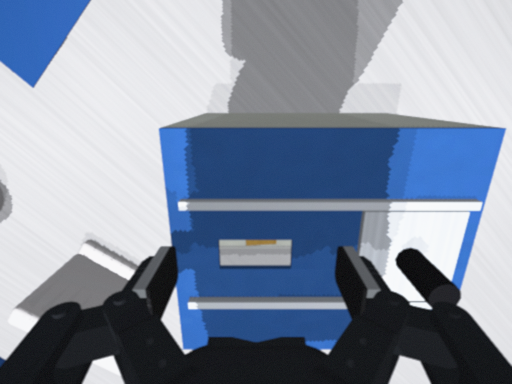

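{"fn": "carry_out", "kwargs": {
  "deltas": "0 0 -4.5 0 0; 0 -2.5 -8 -2.5 0.14; 0 -5.5 -8 -6 0.28; 0 -9 -8 -9.5 0.42; 0 -12.5 -8 -13 0.56"
}}

```text
time: 28.35
tool_pos: [0.5502, 0.0542, 0.2328]
tcp_rot: [-1.564, -0.178, 0.178]
ft_force: [1.0, -0.6, 0.7]
grip_width: 0.0858
```

{"fn": "carry_out", "kwargs": {
  "deltas": "0 0 0 0 0"
}}

```text
time: 28.45
tool_pos: [0.5506, 0.0492, 0.2326]
tcp_rot: [-1.568, -0.172, 0.172]
ft_force: [-0.1, 1.9, -0.1]
grip_width: 0.0856
```

```bash
python3 - <<'E'
from look import *
im,d,P=show(); 
im,d,P=cloud('scene'); save(im,'s8.png')
plan(pick=(.5531,-.1875,-.437),z=.11)
E
```

```text
c 0.5823 -0.3152 ang 0.180  59x32 z 0.007 hue 14 px [341. 172.]
c 0.5682 0.2661 ang -0.829  16x27 z 0.020 hue 19 px [139. 171.]
c 0.5533 -0.1874 ang -0.434  30x59 z 0.007 hue 15 px [297. 181.]
c 0.4621 -0.3254 ang 0.367  59x32 z 0.007 hue 14 px [344. 214.]
shift [np.float64(-4.52), np.float64(12.27), np.float64(-24.32), np.float64(0.668), 'j7 1.37'] tcp [0.5505 0.0554 0.2327]
```

View pics/s8.png

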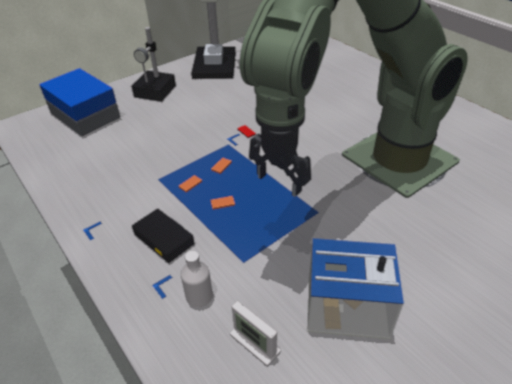

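{"fn": "carry_out", "kwargs": {
  "deltas": "0 -0.9 1 -4.5 0.14; 0 -1.8 3 -9 0.28; 0 -2.7 6 -13.5 0.42; 0 -3.6 9 -18 0.56; 0 -4.5 12 -22.5 0.67"
}}

```text
time: 29.05
tool_pos: [0.5584, -0.1612, 0.1195]
tcp_rot: [-1.543, 0.345, -0.346]
ft_force: [1.9, 0.4, 0.1]
grip_width: 0.0854
```

{"fn": "carry_out", "kwargs": {
  "deltas": "0 0 0 -1.8 0; 0 0 0 -1.8 0; 0 0 0 -1.8 0"
}}

```text
time: 29.35
tool_pos: [0.5509, -0.1759, 0.1206]
tcp_rot: [-1.543, 0.342, -0.342]
ft_force: [1.1, 0.3, -0.1]
grip_width: 0.0854
```

```bash
python3 - <<'E'
from look import *
plan(pick=(.5532,-.1875,-.436),z=.011)
E
```

```text
shift [np.float64(1.7), np.float64(10.96), np.float64(-0.96), np.float64(0.0), 'j7 1.20'] tcp [ 0.5509 -0.1759  0.1206]
```

{"fn": "carry_out", "kwargs": {
  "deltas": "0 1 4 -0.8 0; 0 1.7 8 -0.95 0; 0 1.7 10.3 -0.95 0; 0 1.7 10.6 -0.95 0; 0 1.7 10.6 -0.95 0"
}}

```text
time: 29.85
tool_pos: [0.5623, -0.1918, 0.0151]
tcp_rot: [-1.543, 0.342, -0.342]
ft_force: [-0.2, 0.6, 0.9]
grip_width: 0.0854
```

```bash
python3 - <<'E'
from look import *
im,d,P=cloud('wrist'); save(im,'w34.png')
plan(pick=(.5532,-.1875,-.436),z=.011)
E
```

```text
shift [np.float64(-0.06), np.float64(0.49), np.float64(0.04), np.float64(-0.0), 'j7 1.19'] tcp [ 0.5626 -0.1923  0.0159]
```

View pics/w34.png

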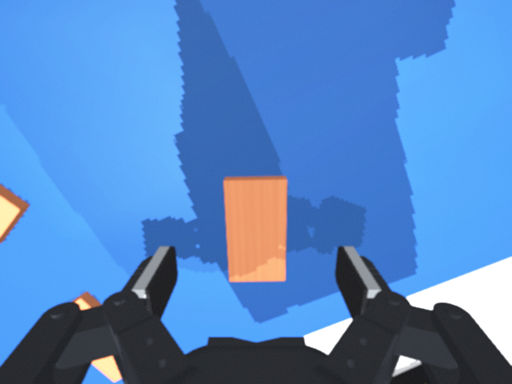

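Centred between the jaws (cols 225–287). Lower and grip.

{"fn": "carry_out", "kwargs": {
  "deltas": "0 -0.1 0.5 0 0; 255 -0.1 0.5 0 0; 255 -0.1 0.5 0 0; 255 -0.1 0.5 0 0; 255 -0.1 0.5 0 0"
}}

```text
time: 30.4
tool_pos: [0.5609, -0.1928, 0.0099]
tcp_rot: [-1.544, 0.343, -0.344]
ft_force: [-1.8, 1.5, 7.2]
grip_width: 0.0332
```

{"fn": "carry_out", "kwargs": {
  "deltas": "255 0 0 0 0; 255 0 0 0 0"
}}

```text
time: 30.6
tool_pos: [0.5609, -0.1928, 0.0099]
tcp_rot: [-1.543, 0.343, -0.344]
ft_force: [-2.0, 0.4, 5.0]
grip_width: 0.0335
```

```bash
python3 - <<'E'
from look import *
tilt('w35.png')
x,y=b2w(-.094,-.04); go(x,y,.175,YAW+np.pi/2)
E
```

```text
[ 0.56090644 -0.19283518  0.00989756] box [-0.30203062 -0.35158743] 0.03330621200545303 [-1.5  0.   5.3]
tilt 0.4001836517687307 axis [ 1.   -0.01 -0.  ] A end [ 0.0229  0.0022 -0.0037] B end [-0.041   0.0043  0.0145]
shift [np.float64(-22.41), np.float64(-16.52), np.float64(30.02), np.float64(-1.23), 'j7 1.19'] tcp [ 0.5609 -0.1928  0.0099]
```

{"fn": "carry_out", "kwargs": {
  "deltas": "255 0 -4.5 0 -0.1; 255 -2 -9 2 -0.24; 255 -4.5 -12 5 -0.38; 255 -7.5 -15 8.5 -0.52; 255 -10.5 -16.5 12 -0.66"
}}

```text
time: 31.15
tool_pos: [0.5178, -0.0437, 0.1747]
tcp_rot: [-1.565, -0.18, 0.176]
ft_force: [0.8, 0.6, -0.6]
grip_width: 0.0332
```

```bash
python3 - <<'E'
from look import *
x,y=b2w(-.094,-.04); go(x,y,.175,YAW+np.pi/2)
E
```

```text
shift [np.float64(1.72), np.float64(-0.06), np.float64(21.95), np.float64(-0.565), 'j7 1.46'] tcp [ 0.5178 -0.0437  0.1747]
```

{"fn": "carry_out", "kwargs": {
  "deltas": "255 0.3 0 4.5 -0.14; 255 0.7 0 9 -0.28; 255 1 0 13.5 -0.42; 255 1.3 0 17.5 -0.56; 255 1.5 0 20.5 -0.56"
}}

```text
time: 31.65
tool_pos: [0.4867, 0.1612, 0.1728]
tcp_rot: [-1.481, -0.617, 0.616]
ft_force: [1.2, -1.5, -0.3]
grip_width: 0.033
```

{"fn": "carry_out", "kwargs": {
  "deltas": "255 0 0 0 0; 255 0 0 0 0"
}}

```text
time: 31.85
tool_pos: [0.4874, 0.1587, 0.1726]
tcp_rot: [-1.483, -0.612, 0.612]
ft_force: [-0.2, 0.2, -1.2]
grip_width: 0.033
```

```bash
python3 - <<'E'
from look import *
x,y=b2w(-.0885,-.04); go(x,y,.14,YAW+np.pi/2)
E
```

```text
shift [np.float64(1.49), np.float64(3.26), np.float64(1.25), np.float64(-0.009), 'j7 1.51'] tcp [0.4874 0.1587 0.1726]
```

{"fn": "carry_out", "kwargs": {
  "deltas": "255 1.5 0 1.2 -0.01; 255 1.5 0.9 1.2 -0.01; 255 1.5 1.7 1.2 -0.01; 255 1.5 2.5 1.2 -0.01; 255 1.5 3.3 1.2 -0.01"
}}

```text
time: 32.35
tool_pos: [0.4898, 0.1765, 0.1393]
tcp_rot: [-1.482, -0.618, 0.618]
ft_force: [-1.5, -3.4, 16.0]
grip_width: 0.0337
```

```bash
python3 - <<'E'
from look import *
tilt('w36.png')
x,y=b2w(-.0885,-.04); go(x,y,.108,YAW+np.pi/2)
E
```

```text
[0.48965682 0.17650083 0.13840613] box [-0.08919015 -0.04145112] 0.03351695316597898 [ 0.7 -2.8 10.5]
tilt 20.567110342823387 axis [ 0.94 -0.35  0.  ] A end [ 0.0188 -0.0105 -0.0034] B end [-0.0406  0.0092  0.0053]
shift [np.float64(0.07), np.float64(3.04), np.float64(0.15), np.float64(-0.001), 'j7 1.46'] tcp [0.4897 0.1765 0.1384]
```

{"fn": "carry_out", "kwargs": {
  "deltas": "255 0 0.7 0.1 0; 255 0 1.4 0.1 0; 255 0 2.1 0.1 0; 255 0 2.8 0.1 0; 255 0 3.1 0.1 0"
}}

```text
time: 32.9
tool_pos: [0.4885, 0.1769, 0.1078]
tcp_rot: [-1.482, -0.617, 0.62]
ft_force: [-3.7, -3.6, 3.1]
grip_width: 0.033
```

```bash
python3 - <<'E'
from look import *
tilt('w37.png')
E
```

```text
[0.48834939 0.17694721 0.10751638] box [-0.08979076 -0.04020698] 0.033147553657871094 [-2.4 -5.1 -4.1]
tilt 54.77468893652602 axis [ 0.58 -0.82 -0.  ] A end [ 0.0123 -0.0277 -0.0112] B end [-0.0286  0.0195 -0.0013]
```

{"fn": "carry_out", "kwargs": {
  "deltas": "255 -0.2 -4.5 0 0; 255 0 -8.5 0 0; 255 4.5 -8.5 0 0; 255 9 -8 0 0; 255 12.2 -7.5 0 0"
}}

```text
time: 33.45
tool_pos: [0.5761, 0.2665, 0.1835]
tcp_rot: [-1.481, -0.619, 0.618]
ft_force: [-0.7, -0.2, -1.3]
grip_width: 0.0333
```

{"fn": "carry_out", "kwargs": {
  "deltas": "255 0 0 0 0; 255 0 0 0 0; 255 0 0 0 0"
}}

```text
time: 33.75
tool_pos: [0.5744, 0.2645, 0.1837]
tcp_rot: [-1.481, -0.619, 0.619]
ft_force: [-0.1, -0.0, -0.0]
grip_width: 0.0334
```

```bash
python3 - <<'E'
from look import *
tilt('w38.png')
x,y=b2w(.017,-.04); go(x,y,.1525,YAW+np.pi/2)
E
```

```text
[0.57446868 0.26449749 0.18389464] box [ 0.03301619 -0.04000959] 0.033145458757631696 [-0.2 -1.  -0.7]
tilt 54.79044112374668 axis [ 0.58 -0.82 -0.  ] A end [ 0.0115 -0.0273  0.0108] B end [-0.0289  0.0195  0.0152]
shift [np.float64(-1.6), np.float64(3.14), np.float64(0.0), np.float64(-0.001), 'j7 1.54'] tcp [0.5745 0.2645 0.1839]
```

View pics/w38.png

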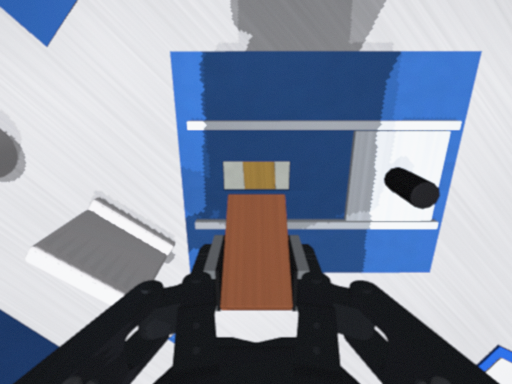

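Same state as the third coupon; repeat the insertion.

{"fn": "carry_out", "kwargs": {
  "deltas": "255 0 1 0 0; 255 -0.5 1.7 0 0; 255 -1.1 2.5 0 0; 255 -1.6 3.15 0 0; 255 -1.6 3.15 0 0"
}}

```text
time: 34.3
tool_pos: [0.5627, 0.2531, 0.1512]
tcp_rot: [-1.481, -0.618, 0.62]
ft_force: [-0.3, 0.2, -0.9]
grip_width: 0.0338
```

{"fn": "carry_out", "kwargs": {
  "deltas": "255 -0.4 0 0 0; 255 -0.8 0 0 0; 255 -1.2 0 0 0; 255 -1.6 0 0 0; 255 -2.0 0 0 0"
}}

```text
time: 34.8
tool_pos: [0.5509, 0.2421, 0.1536]
tcp_rot: [-1.478, -0.625, 0.614]
ft_force: [12.8, 12.8, 2.1]
grip_width: 0.0334
```

{"fn": "carry_out", "kwargs": {
  "deltas": "255 -0.4 0 0 0; 255 -0.8 0 0 0; 255 -0.8 0 0 0; 255 -0.6 0 0 0; 255 -0.5 0 0 0"
}}

```text
time: 35.3
tool_pos: [0.5458, 0.2363, 0.1524]
tcp_rot: [-1.481, -0.619, 0.619]
ft_force: [-0.9, -0.5, -0.7]
grip_width: 0.0329
```

```bash
python3 - <<'E'
from look import *
tilt('w39.png')
E
```

```text
[0.5457797  0.23622718 0.15222525] box [-0.00725727 -0.03944644] 0.03297080559900707 [-0.   0.4  0.1]
tilt 75.89332903296896 axis [ 0.24 -0.97 -0.  ] A end [ 0.015  -0.0322  0.0143] B end [-0.0046 -0.0022 -0.0169]
```

{"fn": "carry_out", "kwargs": {
  "deltas": "0 0 0 0 0; 0 0 0 0 0; 0 0 0 0 0; 0 0 0 0 0"
}}

```text
time: 35.75
tool_pos: [0.5457, 0.2362, 0.1521]
tcp_rot: [-1.481, -0.619, 0.619]
ft_force: [0.2, 0.2, 0.3]
grip_width: 0.0852
```

```bash
python3 - <<'E'
from look import *
tilt('w40.png')
E
```

```text
[0.54572015 0.23618696 0.152094  ] box [-0.00732772 -0.03943229] 0.08516047409200406 [-0.2  0.5 -0.3]
none
```

View pics/w40.png

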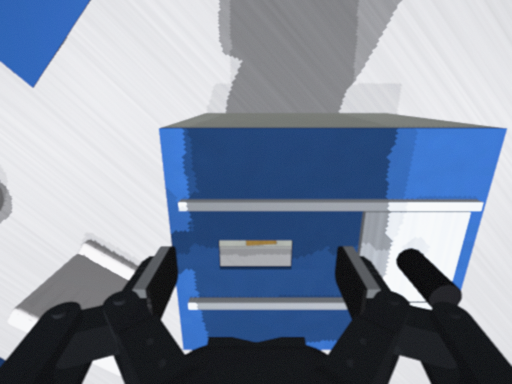

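{"fn": "carry_out", "kwargs": {
  "deltas": "0 0 -4.5 0 0; 0 -3.5 -8 -2.5 0.07; 0 -7 -8 -6 0.14; 0 -10.5 -8 -9.5 0.2; 0 -14 -8 -13 0.2"
}}

```text
time: 36.3
tool_pos: [0.5397, 0.0462, 0.2325]
tcp_rot: [-1.521, -0.463, 0.462]
ft_force: [1.2, 0.2, 0.4]
grip_width: 0.0856
```

```bash
python3 - <<'E'
from look import *
im,d,P=show(); 
im,d,P=cloud('scene'); save(im,'s9.png')
plan(pick=(.4621,-.3254,.370),z=.11)
E
```

```text
c 0.5824 -0.3154 ang 0.149  60x32 z 0.007 hue 14 px [341. 172.]
c 0.5686 0.2667 ang -0.737  15x26 z 0.020 hue 19 px [139. 171.]
c 0.4620 -0.3253 ang 0.392  59x33 z 0.008 hue 14 px [344. 214.]
shift [np.float64(-25.69), np.float64(12.34), np.float64(-26.44), np.float64(0.214), 'j7 1.65'] tcp [0.5401 0.0409 0.232 ]
```

View pics/s9.png

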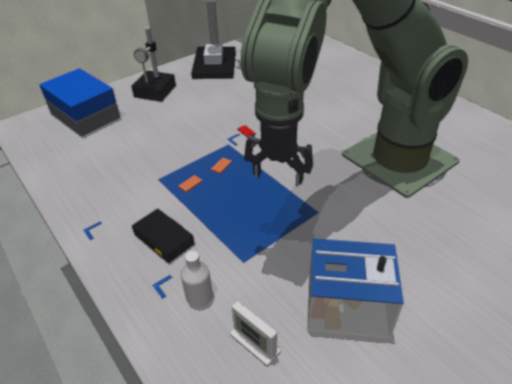

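{"fn": "carry_out", "kwargs": {
  "deltas": "0 -3.2 0 -3.2 0.1; 0 -6.4 0 -6.4 0.2; 0 -9.6 2 -9.6 0.21; 0 -12.8 4 -12.8 0.21; 0 -16 6 -16 0.21"
}}

```text
time: 36.9
tool_pos: [0.4961, -0.1755, 0.1716]
tcp_rot: [-1.55, -0.3, 0.3]
ft_force: [1.1, 1.2, -0.2]
grip_width: 0.0855
```

```bash
python3 - <<'E'
from look import *
plan(pick=(.4620,-.3254,.375),z=.11)
E
```

```text
shift [np.float64(-7.76), np.float64(6.17), np.float64(-12.64), np.float64(0.008), 'j7 1.82'] tcp [ 0.4961 -0.1755  0.1716]
```

{"fn": "carry_out", "kwargs": {
  "deltas": "0 -2 2 -3.2 0; 0 -4 4 -6.4 0; 0 -6 6 -9.6 0; 0 -7 6 -11.5 0; 0 -7 6 -11.5 0"
}}

```text
time: 37.4
tool_pos: [0.4733, -0.3097, 0.1114]
tcp_rot: [-1.551, -0.296, 0.298]
ft_force: [0.5, 0.7, 0.5]
grip_width: 0.0853
```

{"fn": "carry_out", "kwargs": {
  "deltas": "0 0 0 0 0"
}}

```text
time: 37.5
tool_pos: [0.4747, -0.3064, 0.1122]
tcp_rot: [-1.55, -0.3, 0.299]
ft_force: [-0.2, 0.5, 0.3]
grip_width: 0.0852
```

```bash
python3 - <<'E'
from look import *
im,d,P=show('wrist')
plan(pick=(.4620,-.3254,.375),z=.011)
E
```

```text
c 0.4615 -0.3271 ang 0.361  64x33 z 0.009 hue 11 px [241. 170.]
c 0.5814 -0.3165 ang 0.180  64x32 z 0.009 hue 12 px [209. 279.]
shift [np.float64(-0.93), np.float64(10.13), np.float64(-1.34), np.float64(0.008), 'j7 2.02'] tcp [ 0.4749 -0.3059  0.1124]
```

{"fn": "carry_out", "kwargs": {
  "deltas": "0 -0.9 4 -1.35 0.01; 0 -0.9 8 -1.35 0.01; 0 -0.9 9.4 -1.35 0.01; 0 -0.9 9.8 -1.35 0.01; 0 -0.9 9.8 -1.35 0.01"
}}

```text
time: 38.05
tool_pos: [0.4719, -0.3222, 0.0151]
tcp_rot: [-1.551, -0.293, 0.292]
ft_force: [0.8, -0.4, 0.9]
grip_width: 0.0853
```

```bash
python3 - <<'E'
from look import *
im,d,P=cloud('wrist'); save(im,'w41.png')
plan(pick=(.4618,-.326,.37),z=.011)
E
```

```text
shift [np.float64(-0.08), np.float64(0.47), np.float64(0.05), np.float64(0.003), 'j7 1.97'] tcp [ 0.472  -0.3225  0.0157]
```

View pics/w41.png

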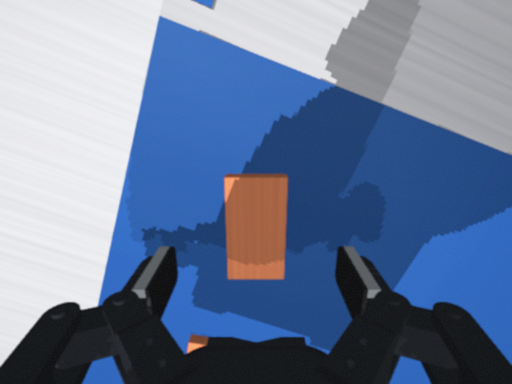

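{"fn": "carry_out", "kwargs": {
  "deltas": "0 -0.1 0.5 0 0; 255 -0.1 0.5 0 0; 255 -0.1 0.5 0 0; 255 -0.1 0.5 0 0; 255 -0.1 0.5 0 0"
}}

```text
time: 38.6
tool_pos: [0.4703, -0.3232, 0.0095]
tcp_rot: [-1.551, -0.292, 0.292]
ft_force: [-1.5, 1.7, 6.8]
grip_width: 0.0333
```

{"fn": "carry_out", "kwargs": {
  "deltas": "255 0 0 0 0; 255 0 0 0 0"
}}

```text
time: 38.8
tool_pos: [0.4703, -0.3231, 0.0095]
tcp_rot: [-1.551, -0.292, 0.292]
ft_force: [-1.6, 0.5, 5.3]
grip_width: 0.0334
```

```bash
python3 - <<'E'
from look import *
tilt('w42.png')
x,y=b2w(-.094,-.04); go(x,y,.175,YAW+np.pi/2)
E
```

```text
[ 0.47026922 -0.32312903  0.00948553] box [-0.45843501 -0.37859218] 0.03354292579720404 [-0.8 -0.1  4.2]
tilt 0.3817594793291292 axis [ 1.   -0.01 -0.  ] A end [0.0222 0.0021 0.0086] B end [-0.0417  0.0023 -0.0136]
shift [np.float64(19.47), np.float64(-16.56), np.float64(45.77), np.float64(-0.42), 'j7 1.96'] tcp [ 0.4703 -0.3231  0.0095]
```

{"fn": "carry_out", "kwargs": {
  "deltas": "255 0 -5 0 0; 255 1.5 -8 3.5 -0.1; 255 3 -11 7.2 -0.2; 255 4.5 -14 11 -0.3; 255 6.2 -16.5 15 -0.42"
}}

```text
time: 39.35
tool_pos: [0.4731, -0.1603, 0.1753]
tcp_rot: [-1.481, -0.622, 0.622]
ft_force: [0.7, 0.4, -0.7]
grip_width: 0.0329
```

```bash
python3 - <<'E'
from look import *
x,y=b2w(-.094,-.04); go(x,y,.175,YAW+np.pi/2)
E
```

```text
shift [np.float64(24.74), np.float64(0.0), np.float64(22.53), np.float64(0.004), 'j7 2.09'] tcp [ 0.4731 -0.1603  0.1753]
```

{"fn": "carry_out", "kwargs": {
  "deltas": "255 3.7 0 3.3 0; 255 7.4 0 6.7 0; 255 11.1 0 10.1 0; 255 14.8 0 13.5 0; 255 18.5 0 16.8 0"
}}

```text
time: 39.85
tool_pos: [0.4834, 0.0898, 0.1739]
tcp_rot: [-1.481, -0.619, 0.619]
ft_force: [1.5, -0.3, -0.6]
grip_width: 0.0328
```

```bash
python3 - <<'E'
from look import *
x,y=b2w(-.094,-.04); go(x,y,.175,YAW+np.pi/2)
E
```

```text
shift [np.float64(6.13), np.float64(-0.11), np.float64(5.79), np.float64(0.0), 'j7 1.62'] tcp [0.4834 0.0898 0.1739]
```

{"fn": "carry_out", "kwargs": {
  "deltas": "255 2.5 0 2.5 0; 255 4.5 0 4.5 0; 255 5 0 5 0; 255 5 0 5 0; 255 5 0 5 0"
}}

```text
time: 40.35
tool_pos: [0.4833, 0.1574, 0.1737]
tcp_rot: [-1.482, -0.618, 0.619]
ft_force: [0.4, -0.5, -0.4]
grip_width: 0.0333
```

```bash
python3 - <<'E'
from look import *
x,y=b2w(-.0885,-.04); go(x,y,.14,YAW+np.pi/2)
E
```

```text
shift [np.float64(1.88), np.float64(3.37), np.float64(1.04), np.float64(-0.001), 'j7 1.52'] tcp [0.4833 0.1574 0.1737]
```

{"fn": "carry_out", "kwargs": {
  "deltas": "255 1.9 0 1 0; 255 1.9 0.9 1 0; 255 1.9 1.7 1 0; 255 1.9 2.5 1 0; 255 1.9 3.3 1 0"
}}

```text
time: 40.85
tool_pos: [0.4895, 0.1778, 0.1404]
tcp_rot: [-1.482, -0.618, 0.619]
ft_force: [-2.8, -3.3, 16.1]
grip_width: 0.033
```

```bash
python3 - <<'E'
from look import *
tilt('w43.png')
x,y=b2w(-.0885,-.04); go(x,y,.108,YAW+np.pi/2)
E
```

```text
[0.48937907 0.17776172 0.13948673] box [-0.08848776 -0.04036777] 0.03294587904383048 [ 0.5 -3.2 10. ]
tilt 18.073728246252045 axis [ 0.95 -0.31 -0.  ] A end [ 0.0188 -0.0097 -0.0007] B end [-0.0411  0.0076 -0.0049]
shift [np.float64(0.0), np.float64(3.15), np.float64(0.04), np.float64(-0.001), 'j7 1.47'] tcp [0.4894 0.1778 0.1395]
```

{"fn": "carry_out", "kwargs": {
  "deltas": "255 0 0.7 0 0; 255 0 1.4 0 0; 255 0 2.1 0 0; 255 0 2.8 0 0; 255 0 3.2 0 0"
}}

```text
time: 41.4
tool_pos: [0.4889, 0.1774, 0.1081]
tcp_rot: [-1.482, -0.617, 0.62]
ft_force: [-3.2, -4.4, 2.2]
grip_width: 0.0334
```

```bash
python3 - <<'E'
from look import *
tilt('w44.png')
E
```

```text
[0.48874336 0.17743142 0.10754486] box [-0.08916938 -0.04014729] 0.032859777326805624 [-1.9 -3.1 -4.1]
tilt 55.49548986058867 axis [ 0.57 -0.82 -0.  ] A end [ 0.0127 -0.0283  0.0088] B end [-0.0282  0.0183 -0.0066]
```

{"fn": "carry_out", "kwargs": {
  "deltas": "255 -0.2 -4.5 0 0; 255 0 -8.5 0 0; 255 4.5 -8.5 0 0; 255 9 -8 0 0; 255 12.2 -7.5 0 0"
}}

```text
time: 41.95
tool_pos: [0.5766, 0.2668, 0.1834]
tcp_rot: [-1.481, -0.619, 0.618]
ft_force: [-0.5, 0.7, -0.9]
grip_width: 0.0331
```

{"fn": "carry_out", "kwargs": {
  "deltas": "255 0 0 0 0; 255 0 0 0 0; 255 0 0 0 0"
}}

```text
time: 42.25
tool_pos: [0.575, 0.2648, 0.1837]
tcp_rot: [-1.482, -0.618, 0.619]
ft_force: [-0.3, -0.6, -1.2]
grip_width: 0.0331
```

```bash
python3 - <<'E'
from look import *
tilt('w45.png')
x,y=b2w(.017,-.04); go(x,y,.1525,YAW+np.pi/2)
E
```

```text
[0.57504789 0.26493059 0.18393427] box [ 0.0337313  -0.04011765] 0.03345265502096207 [ 0.1  0.7 -0.4]
tilt 55.46599766194478 axis [ 0.57 -0.82 -0.  ] A end [ 0.011  -0.0283  0.0135] B end [-0.029   0.0194  0.0029]
shift [np.float64(-1.67), np.float64(3.14), np.float64(0.01), np.float64(-0.001), 'j7 1.55'] tcp [0.575  0.2649 0.1839]
```

View pics/w45.png

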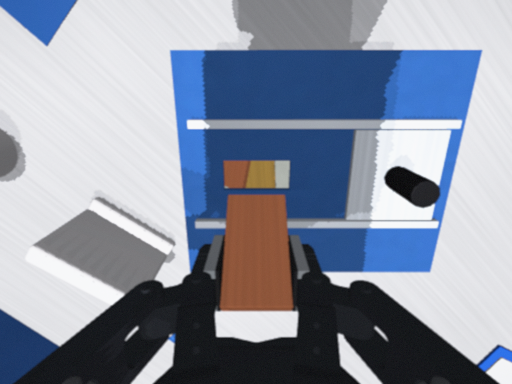

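{"fn": "carry_out", "kwargs": {
  "deltas": "255 0 1 0 0; 255 -0.5 1.7 0 0; 255 -1.1 2.5 0 0; 255 -1.7 3.15 0 0; 255 -1.7 3.15 0 0"
}}

```text
time: 42.8
tool_pos: [0.5625, 0.2528, 0.1513]
tcp_rot: [-1.481, -0.618, 0.62]
ft_force: [-0.2, -0.9, 0.6]
grip_width: 0.033
```

{"fn": "carry_out", "kwargs": {
  "deltas": "255 -0.4 0 0 0; 255 -0.8 0 0 0; 255 -1.2 0 0 0; 255 -1.6 0 0 0; 255 -2.0 0 0 0"
}}

```text
time: 43.3
tool_pos: [0.5509, 0.2419, 0.1537]
tcp_rot: [-1.478, -0.625, 0.613]
ft_force: [13.0, 11.3, 1.6]
grip_width: 0.0336
```

{"fn": "carry_out", "kwargs": {
  "deltas": "255 -0.4 0 0 0; 255 -0.8 0 0 0; 255 -0.8 0 0 0; 255 -0.6 0 0 0; 255 -0.5 0 0 0"
}}

```text
time: 43.8
tool_pos: [0.5457, 0.2361, 0.1525]
tcp_rot: [-1.481, -0.619, 0.619]
ft_force: [-0.7, 0.3, -0.9]
grip_width: 0.0331
```

```bash
python3 - <<'E'
from look import *
tilt('w46.png')
E
```

```text
[0.54565444 0.23605463 0.15230953] box [-0.00746807 -0.03947847] 0.03344582154818954 [ 0.5 -0.6 -1. ]
tilt 77.47701086613294 axis [ 0.22 -0.98 -0.01] A end [ 0.0141 -0.0327 -0.0168] B end [-0.0039 -0.0021 -0.0169]
```

{"fn": "carry_out", "kwargs": {
  "deltas": "0 0 0 0 0; 0 0 0 0 0; 0 0 0 0 0; 0 0 0 0 0"
}}

```text
time: 44.25
tool_pos: [0.5456, 0.236, 0.1522]
tcp_rot: [-1.481, -0.619, 0.619]
ft_force: [0.2, -0.4, 0.1]
grip_width: 0.0853
```

```bash
python3 - <<'E'
from look import *
tilt('w47.png')
E
```

```text
[0.54559615 0.23601183 0.15220294] box [-0.00753948 -0.03946704] 0.08546890407181659 [ 0.6  0.1 -0.2]
none
```

View pics/w47.png

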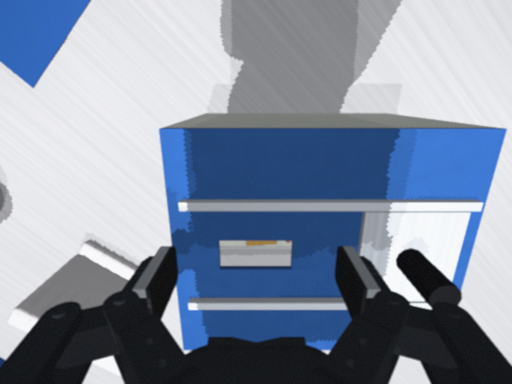

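{"fn": "carry_out", "kwargs": {
  "deltas": "0 0 -4.5 0 0; 0 -2.5 -8 -3 0.14; 0 -5 -8 -7 0.28; 0 -8 -8 -11 0.42; 0 -11 -8 -15 0.56"
}}

```text
time: 44.8
tool_pos: [0.5752, 0.0505, 0.2326]
tcp_rot: [-1.564, -0.178, 0.177]
ft_force: [0.6, 0.3, -0.4]
grip_width: 0.0854
```

```bash
python3 - <<'E'
from look import *
im,d,P=show(); 
im,d,P=cloud('scene'); save(im,'s10.png')
plan(pick=(.5822,-.3152,.173),z=.11)
E
```

```text
c 0.5825 -0.3151 ang 0.166  60x31 z 0.007 hue 14 px [341. 172.]
c 0.5639 0.2711 ang -0.780  16x41 z 0.021 hue 15 px [137. 173.]
shift [np.float64(-6.2), np.float64(12.36), np.float64(-35.31), np.float64(0.046), 'j7 1.39'] tcp [0.5759 0.0452 0.2321]
```

View pics/s10.png

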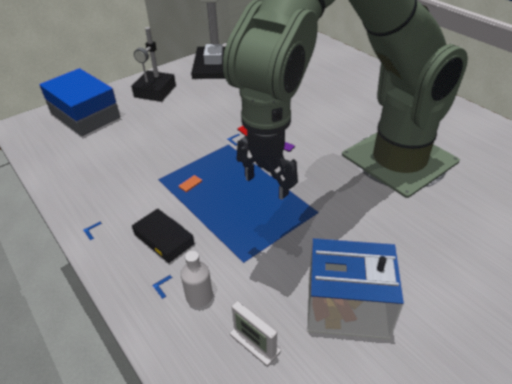

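{"fn": "carry_out", "kwargs": {
  "deltas": "0 -0.8 0 -4.6 0.05; 0 -1.6 0 -9.2 0.05; 0 -2.4 2 -13.8 0.05; 0 -3.2 4 -18.4 0.05; 0 -4 6 -22.8 0.05"
}}

```text
time: 45.4
tool_pos: [0.5886, -0.18, 0.1719]
tcp_rot: [-1.566, -0.144, 0.143]
ft_force: [0.5, 0.5, 0.6]
grip_width: 0.0857
```

```bash
python3 - <<'E'
from look import *
plan(pick=(.5825,-.3152,.172),z=.11)
E
```

```text
shift [np.float64(-2.05), np.float64(6.2), np.float64(-13.19), np.float64(0.01), 'j7 1.71'] tcp [ 0.5886 -0.18    0.1719]
```

{"fn": "carry_out", "kwargs": {
  "deltas": "0 -0.6 2 -4 0.01; 0 -1.2 4 -8 0.01; 0 -1.8 6 -11.5 0.01; 0 -1.8 6 -12 0.01; 0 -1.8 6 -12 0.01"
}}

```text
time: 45.9
tool_pos: [0.5924, -0.3001, 0.1119]
tcp_rot: [-1.566, -0.134, 0.135]
ft_force: [-0.8, 0.0, 0.3]
grip_width: 0.0853
```

{"fn": "carry_out", "kwargs": {
  "deltas": "0 0 0 0 0"
}}

```text
time: 46.0
tool_pos: [0.5932, -0.2982, 0.113]
tcp_rot: [-1.566, -0.137, 0.135]
ft_force: [-0.4, 0.7, 0.2]
grip_width: 0.0857
```

```bash
python3 - <<'E'
from look import *
im,d,P=show('wrist')
plan(pick=(.5822,-.3155,.172),z=.011)
E
```

```text
c 0.5818 -0.3167 ang 0.176  63x33 z 0.009 hue 11 px [239. 175.]
shift [np.float64(-0.4), np.float64(10.22), np.float64(-1.53), np.float64(0.002), 'j7 1.88'] tcp [ 0.5933 -0.2981  0.1132]
```

{"fn": "carry_out", "kwargs": {
  "deltas": "0 -0.4 4 -1.55 0; 0 -0.4 8 -1.55 0; 0 -0.4 9.4 -1.55 0; 0 -0.4 9.8 -1.55 0; 0 -0.4 9.8 -1.55 0"
}}

```text
time: 46.55
tool_pos: [0.5923, -0.3148, 0.0158]
tcp_rot: [-1.567, -0.137, 0.135]
ft_force: [-0.9, -0.2, 0.4]
grip_width: 0.0854
```

```bash
python3 - <<'E'
from look import *
im,d,P=cloud('wrist'); save(im,'w48.png')
plan(pick=(.5822,-.3158,.174),z=.011)
E
```

```text
shift [np.float64(-0.02), np.float64(0.53), np.float64(0.11), np.float64(-0.001), 'j7 1.88'] tcp [ 0.5925 -0.3152  0.0163]
```

View pics/w48.png

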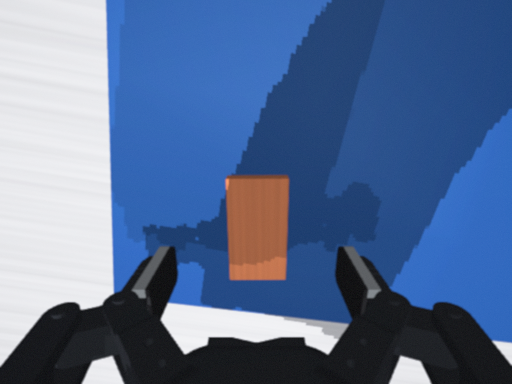

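{"fn": "carry_out", "kwargs": {
  "deltas": "0 -0.1 0.55 0 0; 255 -0.1 0.55 0 0; 255 -0.1 0.55 0 0; 255 -0.1 0.55 0 0; 255 -0.1 0.55 0 0"
}}

```text
time: 47.1
tool_pos: [0.5906, -0.3156, 0.0093]
tcp_rot: [-1.567, -0.135, 0.135]
ft_force: [-2.3, 0.9, 3.7]
grip_width: 0.0333
```

{"fn": "carry_out", "kwargs": {
  "deltas": "255 0 0 0 0; 255 0 0 0 0"
}}

```text
time: 47.3
tool_pos: [0.5906, -0.3156, 0.0093]
tcp_rot: [-1.567, -0.135, 0.135]
ft_force: [-1.6, 0.4, 5.5]
grip_width: 0.0329
```

```bash
python3 - <<'E'
from look import *
tilt('w49.png')
x,y=b2w(-.094,-.04); go(x,y,.175,YAW+np.pi/2)
E
```

```text
[ 0.59057898 -0.31563097  0.00931497] box [-0.36859228 -0.45895973] 0.03295099345685076 [-0.9  0.4  5.7]
tilt 0.41789316266740806 axis [ 1.   -0.01 -0.01] A end [0.023  0.0021 0.0139] B end [-0.041   0.0007 -0.0125]
shift [np.float64(-1.99), np.float64(-16.58), np.float64(50.05), np.float64(-0.62), 'j7 1.87'] tcp [ 0.5906 -0.3156  0.0093]
```

{"fn": "carry_out", "kwargs": {
  "deltas": "255 0 -5 0 0; 255 -0.5 -8 3.5 -0.14; 255 -1 -11 7.2 -0.28; 255 -1.5 -14 11 -0.42; 255 -2 -16.5 15 -0.56"
}}

```text
time: 47.85
tool_pos: [0.5445, -0.1701, 0.1755]
tcp_rot: [-1.494, -0.577, 0.577]
ft_force: [1.7, 0.0, -0.3]
grip_width: 0.0332
```

```bash
python3 - <<'E'
from look import *
x,y=b2w(-.094,-.04); go(x,y,.175,YAW+np.pi/2)
E
```

```text
shift [np.float64(18.77), np.float64(0.02), np.float64(29.46), np.float64(-0.054), 'j7 2.12'] tcp [ 0.5445 -0.1701  0.1755]
```

{"fn": "carry_out", "kwargs": {
  "deltas": "255 2.6 0 4.2 -0.05; 255 5.2 0 8.4 -0.05; 255 7.8 0 12.6 -0.05; 255 10.4 0 16.8 -0.05; 255 13 0 20.8 -0.05"
}}

```text
time: 48.35
tool_pos: [0.502, 0.0723, 0.1741]
tcp_rot: [-1.483, -0.612, 0.611]
ft_force: [0.4, 1.2, -0.7]
grip_width: 0.0329
```

```bash
python3 - <<'E'
from look import *
x,y=b2w(-.094,-.04); go(x,y,.175,YAW+np.pi/2)
E
```

```text
shift [np.float64(5.99), np.float64(-0.09), np.float64(8.4), np.float64(-0.01), 'j7 1.67'] tcp [0.502  0.0723 0.1741]
```

{"fn": "carry_out", "kwargs": {
  "deltas": "255 2.2 0 3.3 -0.01; 255 4.2 0 6.3 -0.01; 255 5 0 7.4 -0.01; 255 5 0 7.4 -0.01; 255 5 0 7.4 -0.01"
}}

```text
time: 48.85
tool_pos: [0.4863, 0.157, 0.1739]
tcp_rot: [-1.482, -0.618, 0.619]
ft_force: [0.4, -0.5, -1.7]
grip_width: 0.0331
```

```bash
python3 - <<'E'
from look import *
x,y=b2w(-.0885,-.04); go(x,y,.14,YAW+np.pi/2)
E
```

```text
shift [np.float64(1.69), np.float64(3.38), np.float64(1.27), np.float64(-0.001), 'j7 1.53'] tcp [0.4863 0.157  0.1739]
```

{"fn": "carry_out", "kwargs": {
  "deltas": "255 1.7 0 1.2 0; 255 1.7 0.9 1.2 0; 255 1.7 1.7 1.2 0; 255 1.7 2.5 1.2 0; 255 1.7 3.3 1.2 0"
}}

```text
time: 49.35
tool_pos: [0.4896, 0.1772, 0.1405]
tcp_rot: [-1.482, -0.618, 0.618]
ft_force: [-1.7, -4.1, 16.4]
grip_width: 0.0334
```

```bash
python3 - <<'E'
from look import *
tilt('w50.png')
x,y=b2w(-.0885,-.04); go(x,y,.108,YAW+np.pi/2)
E
```

```text
[0.48946938 0.17711259 0.13966417] box [-0.08888637 -0.040888  ] 0.03359750085614892 [ 0.9 -3.5  8.8]
tilt 17.52499833797926 axis [ 0.95 -0.3  -0.  ] A end [ 0.02   -0.009  -0.0128] B end [-0.0407  0.0071 -0.0076]
shift [np.float64(0.04), np.float64(3.17), np.float64(0.09), np.float64(-0.001), 'j7 1.48'] tcp [0.4895 0.1771 0.1397]
```

{"fn": "carry_out", "kwargs": {
  "deltas": "255 0 0.7 0.1 0; 255 0 1.4 0.1 0; 255 0 2.1 0.1 0; 255 0 2.8 0.1 0; 255 0 3.2 0.1 0"
}}

```text
time: 49.9
tool_pos: [0.4882, 0.1775, 0.1083]
tcp_rot: [-1.482, -0.616, 0.62]
ft_force: [-5.1, -5.5, 2.6]
grip_width: 0.0334
```

```bash
python3 - <<'E'
from look import *
tilt('w51.png')
E
```

```text
[0.48800057 0.17751265 0.1077264 ] box [-0.0896333  -0.03956152] 0.03343416090500732 [-1.8 -4.3 -3.1]
tilt 56.229275703275135 axis [ 0.56 -0.83 -0.  ] A end [ 0.0125 -0.0291 -0.0159] B end [-0.0275  0.0185 -0.0149]
```

{"fn": "carry_out", "kwargs": {
  "deltas": "255 -0.2 -4.5 0 0; 255 0 -8.5 0 0; 255 4.5 -8.5 0 0; 255 9 -8 0 0; 255 12.2 -7.5 0 0"
}}

```text
time: 50.45
tool_pos: [0.5759, 0.2668, 0.1835]
tcp_rot: [-1.481, -0.619, 0.618]
ft_force: [-0.6, -0.1, -0.2]
grip_width: 0.0333
```

{"fn": "carry_out", "kwargs": {
  "deltas": "255 0 0 0 0; 255 0 0 0 0; 255 0 0 0 0"
}}

```text
time: 50.75
tool_pos: [0.5742, 0.265, 0.1838]
tcp_rot: [-1.482, -0.618, 0.619]
ft_force: [0.5, 0.5, 0.3]
grip_width: 0.0333
```

```bash
python3 - <<'E'
from look import *
tilt('w52.png')
x,y=b2w(.017,-.04); go(x,y,.1525,YAW+np.pi/2)
E
```

```text
[0.57430299 0.26507217 0.18409235] box [ 0.03330885 -0.039488  ] 0.03300499417376473 [ 0.6 -0.2 -1. ]
tilt 56.036090225432254 axis [ 0.56 -0.83 -0.  ] A end [ 0.0118 -0.0282  0.0117] B end [-0.0278  0.0193 -0.0024]
shift [np.float64(-1.63), np.float64(3.16), np.float64(-0.05), np.float64(-0.001), 'j7 1.56'] tcp [0.5743 0.2651 0.1841]
```

View pics/w52.png

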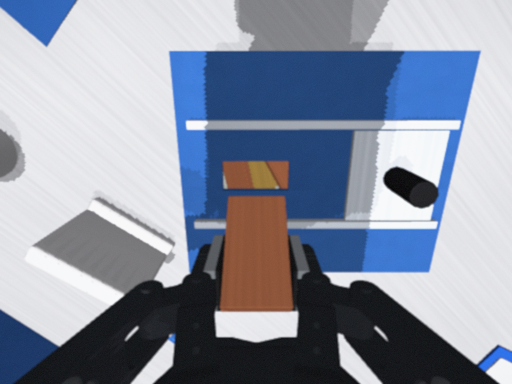

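{"fn": "carry_out", "kwargs": {
  "deltas": "255 0 1 0 0; 255 -0.5 1.7 0 0; 255 -1.1 2.5 0 0; 255 -1.6 3.15 0 0; 255 -1.6 3.15 0 0"
}}

```text
time: 51.3
tool_pos: [0.5625, 0.2539, 0.1515]
tcp_rot: [-1.481, -0.618, 0.62]
ft_force: [-0.2, -0.8, -1.0]
grip_width: 0.0339
```

{"fn": "carry_out", "kwargs": {
  "deltas": "255 -0.4 0 0 0; 255 -0.8 0 0 0; 255 -1.2 0 0 0; 255 -1.6 0 0 0; 255 -2.0 0 0 0"
}}

```text
time: 51.8
tool_pos: [0.5508, 0.2428, 0.1539]
tcp_rot: [-1.478, -0.625, 0.614]
ft_force: [10.5, 12.5, 2.3]
grip_width: 0.0332
```

{"fn": "carry_out", "kwargs": {
  "deltas": "255 -0.4 0 0 0; 255 -0.8 0 0 0; 255 -0.8 0 0 0; 255 -0.6 0 0 0; 255 -0.5 0 0 0"
}}

```text
time: 52.3
tool_pos: [0.5456, 0.2371, 0.1527]
tcp_rot: [-1.481, -0.619, 0.619]
ft_force: [-0.1, -0.1, -1.3]
grip_width: 0.0331
```

```bash
python3 - <<'E'
from look import *
tilt('w53.png')
E
```

```text
[0.5455552  0.23702813 0.15254263] box [-0.00684486 -0.03872405] 0.033239030507429816 [ 0.  -0.1 -1.7]
tilt 76.80653319918632 axis [ 0.23 -0.97 -0.  ] A end [ 0.0139 -0.0328 -0.0149] B end [-0.0052 -0.0021 -0.0169]
```

{"fn": "carry_out", "kwargs": {
  "deltas": "0 0 0 0 0; 0 0 0 0 0; 0 0 0 0 0; 0 0 0 0 0; 0 0 -3 0 0"
}}

```text
time: 52.85
tool_pos: [0.5444, 0.2363, 0.1801]
tcp_rot: [-1.481, -0.615, 0.624]
ft_force: [0.6, -1.0, 0.0]
grip_width: 0.0852
```

{"fn": "carry_out", "kwargs": {
  "deltas": "0 0 -4 0 0; 0 0 -5 0 0; 0 0 -5 0 0; 0 0 -5 0 0"
}}

```text
time: 53.25
tool_pos: [0.5454, 0.2368, 0.2317]
tcp_rot: [-1.481, -0.619, 0.62]
ft_force: [0.4, -0.4, -0.4]
grip_width: 0.0857
```

```bash
python3 - <<'E'
from look import *
tilt('w54.png')
im,d,P=cloud('scene'); cv2.imwrite('pics/s11.png',cv2.resize(im[220:350,280:420,::-1],None,fx=5,fy=5,interpolation=cv2.INTER_CUBIC))
x,y=b2w(0,.05); go(x,y,.235,YAW+np.pi/2)
E
```

```text
[0.54525083 0.23679607 0.23140348] box [-0.00722382 -0.03867041] 0.08537452770840058 [-0.2  1.   0.3]
none
shift [np.float64(0.72), np.float64(-0.36), np.float64(8.87), np.float64(0.0), 'j7 1.57'] tcp [0.5453 0.2368 0.2313]
```

View pics/w54.png

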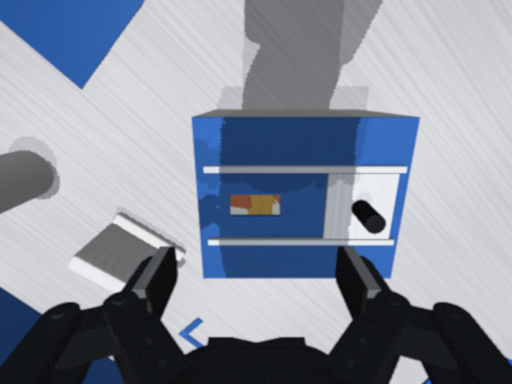

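View pics/s11.png

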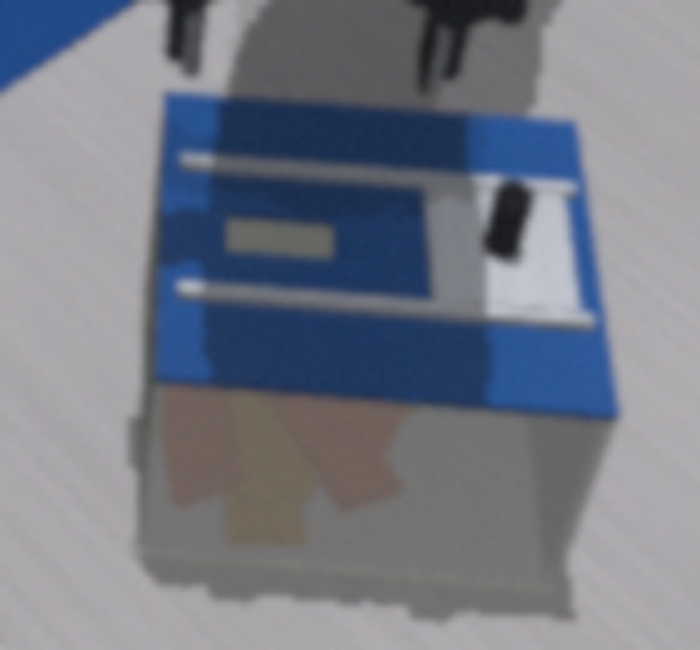

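```bash
python3 - <<'E'
from look import *
for n in ['wrist','top']:
    im,d,P=cloud(n); b=np.stack([*w2b(P[...,:2].reshape(-1,2).T[:, :].T.reshape(-1,2)[0:1])]) if 0 else None
    D=P[...,:2]-BIN; X=np.cos(YAW)*D[...,0]+np.sin(YAW)*D[...,1]; Y=-np.sin(YAW)*D[...,0]+np.cos(YAW)*D[...,1]
    m=(abs(X)<.07)&(abs(Y)<.085)&(P[...,2]<.12)&(P[...,2]>0)
    print(n,m.sum(),np.percentile(P[m][:,2],[0,25,50,75,100]) if m.any() else '')
im,d,P=show('top')
x,y=b2w(0,.05); go(x,y,.235,YAW+np.pi/2)
E
```

```text
wrist 935 [0.00307712 0.01278703 0.02051033 0.02239241 0.03285219]
top 47 [0.01521095 0.01859628 0.02063851 0.0230649  0.02974954]
shift [np.float64(0.7), np.float64(-0.32), np.float64(8.86), np.float64(0.0), 'j7 1.57'] tcp [0.5454 0.237  0.2317]
```

{"fn": "carry_out", "kwargs": {
  "deltas": "0 0.7 -0.4 4.5 0; 0 0.7 -0.4 8.9 0; 0 0.7 -0.4 8.9 0; 0 0.7 -0.4 8.9 0"
}}

```text
time: 53.9
tool_pos: [0.4867, 0.305, 0.2363]
tcp_rot: [-1.481, -0.62, 0.621]
ft_force: [0.1, -1.8, -0.0]
grip_width: 0.0855
```

```bash
python3 - <<'E'
from look import *
x,y=b2w(0,.05); go(x,y,.162,YAW+np.pi/2)
E
```

```text
shift [np.float64(-0.02), np.float64(7.43), np.float64(-0.09), np.float64(0.002), 'j7 1.42'] tcp [0.4867 0.305  0.2363]
```

{"fn": "carry_out", "kwargs": {
  "deltas": "0 0 4 -0.1 0; 0 0 7.3 -0.1 0; 0 0 7.3 -0.1 0; 255 0 7.3 -0.1 0; 255 0 7.3 -0.1 0",
  "grip_force": 30
}}

```text
time: 54.4
tool_pos: [0.4886, 0.304, 0.165]
tcp_rot: [-1.48, -0.62, 0.617]
ft_force: [-0.6, -0.3, -0.8]
grip_width: 0.0589
```

{"fn": "carry_out", "kwargs": {
  "deltas": "255 0 0 0 0; 255 0 0 0 0; 255 0 0 0 0; 255 0 0 0 0"
}}

```text
time: 54.8
tool_pos: [0.488, 0.3039, 0.1641]
tcp_rot: [-1.481, -0.62, 0.618]
ft_force: [-0.8, -0.9, 6.6]
grip_width: 0.0145
```

```bash
python3 - <<'E'
from look import *
tilt('w55.png')
x,y=b2w(0,-.042); go(x,y,.162)
E
```

```text
[0.48804934 0.30392182 0.16410075] box [0.00037659 0.04919376] 0.015152037294366694 [-1.3 -0.5  7.5]
none
shift [np.float64(-0.04), np.float64(0.21), np.float64(-9.12)] tcp [0.488  0.3039 0.1641]
```

{"fn": "carry_out", "kwargs": {
  "deltas": "255 0 0 -2.5 0; 255 0 0 -5 0; 255 0 0 -7 0; 255 0 0 -8.4 0; 255 0 0 -8.9 0"
}}

```text
time: 55.35
tool_pos: [0.5518, 0.241, 0.1641]
tcp_rot: [-1.48, -0.619, 0.618]
ft_force: [-15.2, 10.9, 9.5]
grip_width: 0.0152
```

{"fn": "carry_out", "kwargs": {
  "deltas": "255 0 0 -0.2 0; 255 0 0 -0.3 0; 255 0 0 -0.3 0; 255 0 0 -0.3 0"
}}

```text
time: 55.75
tool_pos: [0.5518, 0.2411, 0.164]
tcp_rot: [-1.477, -0.619, 0.621]
ft_force: [-12.5, 6.0, 10.3]
grip_width: 0.015
```

```bash
python3 - <<'E'
from look import *
tilt('w56.png')
E
```

```text
[0.55179644 0.24105044 0.16404994] box [ 0.000402   -0.04034116] 0.015060539770546912 [-12.8   6.8   8.9]
none
```

View pics/w56.png

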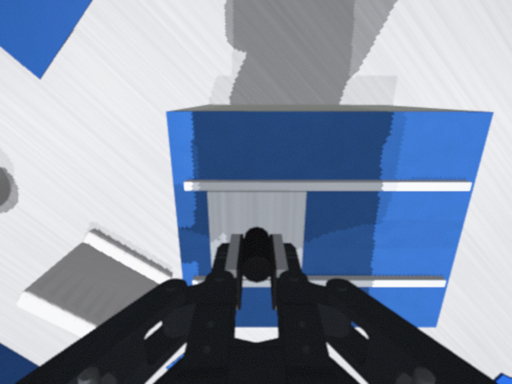

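{"fn": "carry_out", "kwargs": {
  "deltas": "0 0 0 0 0; 0 0 0 0 0; 0 0 0 0 0; 0 0 0 0 0; 0 0 0 0 0"
}}

```text
time: 56.3
tool_pos: [0.5534, 0.2391, 0.1634]
tcp_rot: [-1.481, -0.619, 0.619]
ft_force: [0.6, 0.2, -0.4]
grip_width: 0.0843
```

{"fn": "carry_out", "kwargs": {
  "deltas": "0 0 -4 0 0; 0 0 -8 0 0; 0 -4 -10 0 0; 0 -8 -10 0 0; 0 -10 -10 0 0"
}}

```text
time: 56.8
tool_pos: [0.4816, 0.166, 0.2642]
tcp_rot: [-1.482, -0.619, 0.618]
ft_force: [1.2, -0.1, -0.4]
grip_width: 0.0853
```

{"fn": "carry_out", "kwargs": {
  "deltas": "0 -5 0 0 0; 0 -10 0 0 0; 0 -10 0 0 0; 0 -10 0 0 0"
}}

```text
time: 57.2
tool_pos: [0.413, 0.0964, 0.2639]
tcp_rot: [-1.481, -0.619, 0.618]
ft_force: [0.3, -0.3, 0.3]
grip_width: 0.0855
```

```bash
python3 - <<'E'
from look import *
im,d,P=show(); cv2.imwrite('pics/t2.png',im[...,::-1])
for n in ['top','scene']:
    im,d,P=cloud(n); save(im,'end_'+n+'.png')
    q=P[(P[...,2]>.165)&(P[...,2]<.185)&(np.linalg.norm(P[...,:2]-b2w(0,0),axis=-1)<.09)]
    print(n,len(q),w2b(q.mean(0)))
for L in ['wash_bottle','hygrometer','gauge_case','slot']:
    for r in env.landmark_of(L,'top')[:1]: print(L,round(r['score'],2),np.round(r['at'],4))
print(pose()[2]['ft_force'],pose()[0])
E
```

```text
top 36 [-0.00134268 -0.04070757]
scene 63 [ 0.00116305 -0.04009241]
wash_bottle 0.68 [ 0.77   0.032 -0.   ]
hygrometer 0.73 [ 0.7424  0.2093 -0.0025]
gauge_case 0.59 [ 0.751  -0.1729 -0.0016]
slot 0.78 [0.5497 0.2419 0.1361]
[-0.42809819  0.50151876 -0.65696151] [0.41307447 0.09728472 0.26329257]
```

View pics/end_scene.png

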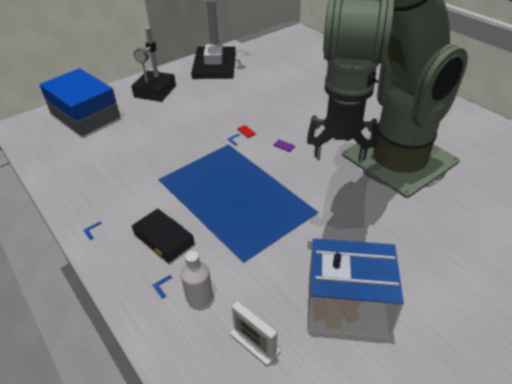

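View pics/end_top.png

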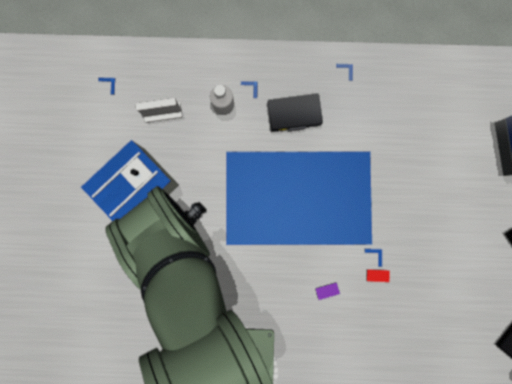

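```bash
python3 - <<'E'
from look import *
im,d,P=cloud('scene')
cv2.imwrite('pics/z1.png',cv2.resize(im[225:345,285:415,::-1],None,fx=5,fy=5,interpolation=cv2.INTER_CUBIC))
print(P[240:252:2,308:316:2].round(3))
E
```

```text
[[[ 0.455  0.068 -0.001]
  [ 0.454  0.074  0.003]
  [ 0.537  0.156  0.138]
  [ 0.535  0.161  0.141]]

 [[ 0.461  0.074  0.   ]
  [ 0.456  0.076 -0.002]
  [ 0.541  0.161  0.139]
  [ 0.536  0.162  0.136]]

 [[ 0.466  0.079  0.   ]
  [ 0.46   0.081 -0.003]
  [ 0.545  0.166  0.139]
  [ 0.543  0.169  0.141]]

 [[ 0.47   0.084 -0.   ]
  [ 0.467  0.088  0.001]
  [ 0.549  0.17   0.139]
  [ 0.545  0.172  0.138]]

 [[ 0.474  0.088 -0.002]
  [ 0.47   0.091 -0.001]
  [ 0.554  0.174  0.141]
  [ 0.549  0.176  0.138]]

 [[ 0.479  0.094 -0.   ]
  [ 0.477  0.098  0.002]
  [ 0.557  0.178  0.14 ]
  [ 0.552  0.179  0.137]]]
```

View pics/z1.png

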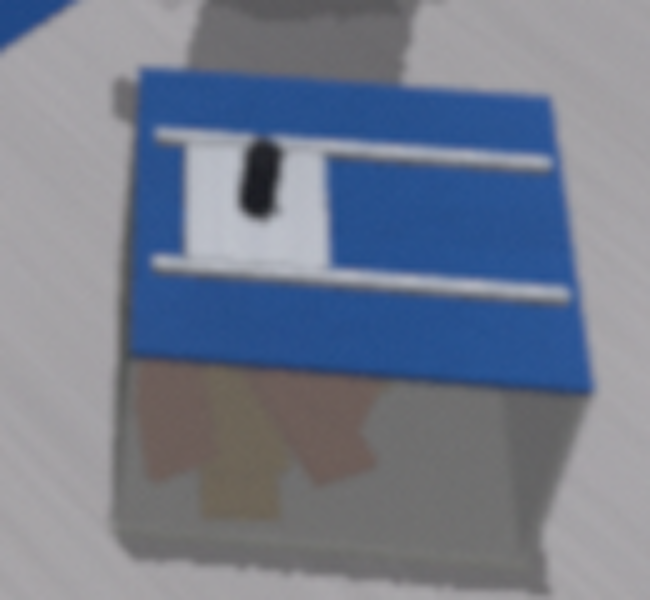

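```bash
python3 - <<'E'
import cv2
im=cv2.imread('pics/end_scene.png'); print(im[238:252:2,304:314:2].tolist())
cv2.imwrite('pics/z2.png',cv2.resize(im[225:265,290:340],None,fx=12,fy=12,interpolation=cv2.INTER_NEAREST))
E
```

```text
[[[165, 161, 163], [167, 164, 165], [165, 163, 165], [165, 162, 164], [156, 145, 141]], [[166, 163, 165], [164, 160, 163], [159, 156, 158], [159, 156, 157], [149, 127, 119]], [[167, 163, 165], [162, 158, 159], [121, 117, 119], [115, 111, 113], [122, 97, 86]], [[166, 163, 165], [162, 159, 160], [118, 116, 118], [111, 108, 109], [117, 91, 80]], [[165, 163, 165], [161, 158, 160], [119, 116, 117], [109, 106, 108], [115, 87, 76]], [[167, 163, 165], [161, 158, 160], [127, 124, 125], [115, 113, 113], [120, 86, 73]], [[167, 163, 165], [167, 163, 165], [163, 159, 161], [151, 147, 148], [127, 95, 83]]]
```

View pics/z2.png

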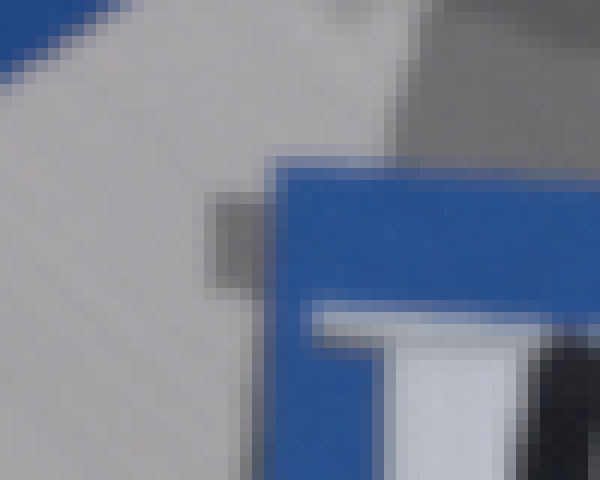

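```bash
python3 - <<'E'
from cell import env
print(env.close_job())
E
```

```text
the job is handed in; nothing more can be done
None
```

The job is handed in at about 58 s of the 208 s allowed; no verdict came back. I slid the shutter to its open stop, posted all six coupons (three brass, three copper) one at a time, then slid the shutter to its shut stop and moved the arm clear.

**Method:** The tool can only turn about its vertical axis, so I gripped each coupon off-centre by its long sides. I tilted it to 50–56° against the box's near top edge, fed it into the slot, levered it to 69–81° there and let go.

**Last checks:**
- **Coupons:** The mat is empty in both views, and the red and purple look-alikes are still in place. The slot was clear after each of the six drops. Before shutting, the pile seen through the slot was at most 33 mm high. Not all six coupons can be told apart through the clear wall, so the count rests on the six drops.
- **Shutter:** The knob measures -40 to -41 mm in the box's y, which is shut to within about 1 mm.
- **Bystanders:** The wash bottle, thermometer and case read within about 4 mm of their first readings, which is detector noise.
- **Robot:** The force on the tool is zero within noise, and the arm stands clear of the box.

**What disagreed:**
- I measured the box turned about 0.79 rad, not the stated 0.1–0.6 rad. I used the measured value, and both shutter stops and the slot agreed with it.
- The shutter knob first appeared about 7 mm off its fully shut position.
- A small patch beside the box looked like a coupon in one picture; enlarged, it was grey, and depth there read bench height, so I took it for shadow.

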